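Put the stripped amplifier parts into their matching nests

ROBOT

A 6-joint arm with a two-finger parallel gripper is mounted at the origin on the work surface. World frame = base frame: x ahead of the robot, y to its left, z up, the work surface at z = 0. Lengths are in mm, angles in degrees, forces in N, time in s.
With the tool pointing down it reaches from about 300 to 850 mm from the base axis. Payload 4.2 kg.
Tool frame: the origin (TCP) lies at the very end of the fingers, on their centre line; the grasp point (between the pads) lies 19 mm behind it (env.grip_depth is the distance from the TCP to the grasp point, in mm); y points along the fingers, z is the direction in which the jaws open and shut, and the axes are right-handed (so a half turn about y gives the same grasp; the last joint's range is limited). The gripper opens to 91 mm and grips with 3 to 60 N. Pads are 32 mm wide; open, the fingers measure 118 mm over their backs; the gripper's body (76 mm by 178 mm) begins 60 mm behind the grasp point.
Start: joints at [66.807, 18.312, 89.639, -0, 72.044, -1.146], TCP at [215.843, 532.968, 213.976] pointing down, gripper open.
Joint ranges: [-177.97, 177.97], [-48.28, 115.42], [12.27, 149.76], [-77.06, 257.06], [2.81, 150.46], [-146.56, 146.56]. Speed limits (degrees/s): [147.25, 147.25, 180, 180, 180, 180].

INTERFACE

Orientations are given as [roll, pitch, yaw] about the fixed x, y, z axes, in that order (R = Rz(yaw) Ry(pitch) Rx(roll)).
In Python, from workcell import state, imaging, job, env gives the robot as it stands.
- The arm moves only by the shell command python3 -m pendant 'ROWS' [FORCE]. ROWS is JSON, a list of rows, each an object with "delta_pos": the shift along the tool's x, y, z in cm, a list of three; "twist": the turn, a rotation vector about the tool's x, y, z in degrees, a list of three; "grip": the opening in per cent of the stroke, from 0 (shut) to 100 (fully open). In form: [{"delta_pos": [tx, ty, tz], "twist": [wx, wy, wz], "grip": grip}, ...]. A call has exactly 5 rows; each row is the pose to reach, as a shift and turn from the pose commanded when the call began, along the tool's axes at that moment; what a row does not reach only later rows make up. A row lasts 1/10 s, in which the tool goes at most 50 mm and 8.59 degrees, less where a joint would pass 70% of its speed; a pose out of reach is approached as far as the arm can. A call with a gripper value outside its range is refused whole. The fingers move at their own pace and stop on an object; FORCE is the grip in N (left out, the last holds). Time passes only in rows, so rows that repeat a pose let the fingers close, or fill a call up. It gives the time, the measured TCP pose, the force and the opening at its end, in the units of the state.
- state(): the state, without advancing time (a new reading comes with each control period).
- imaging.grab_frame(name): name is "scene" or "top"; returns (picture, depth): 480x640x3 uint8, red, green, blue; 480x640 float32, mm along the optical axis (not along the pixel's ray), 0 where there is no reading.
- imaging.camera_info(name): a dict with "fx", "fy", "cx", "cy" (pixels), "R" (3x3) and "t" (3): a world point X has camera coordinates R X + t. Camera axes: x right, y down, z forward; pixel columns grow to the right and rows downward; lengths in mm; the calibration is good to about 2 mm. A picture is of the moment at which its call begins. camera_info takes no time and is no camera call.
- job.job_done(): hands the job in, once; it reports no verdict.
The state is a dict: "time_s": time; "qpos": joint angles; "qvel": joint speeds; "effort": joint torques, N m; "ee_pos": TCP position; "ee_rot": TCP orientation; "force": force on the tool from outside, world axes, zero at the start; "torque": the same for the moment, N m; "gripper_width": finger opening in mm.
Only numpy, scipy, OpenCV 4.12 (cv2) and the standard library are available. Lean on these libraries where they do the work, as an engineer would, in place of code of your own. Each camera call takes 0.05 s, during which the arm holds its last target.

TASK

Four parts taken out of the amplifier stand about on the bench; put each upright and fully down in the grey nest made for it: the large capacitor can in the large round cup, the small can in the small round cup, the block transformer lengthwise in the rectangular tray, and the ring transformer over the post. Set them down rather than dropping them, and leave the terminal block and the black knob where they lie.

Things in the scene. Friction and masses are not known exactly. Their poses are not given: they have to be found in the camera images.
- large_can: Large capacitor: plain aluminium cylinder with a black band round the foot, a black top and two small brass studs (2 mm high), 56 mm diameter, 68 mm high, standing upright, loose, about 0.2 kg. Origin: centre of the underside, z up.
- small_can: Small capacitor: the same look, 36 mm diameter, 62 mm high, standing upright, loose, about 0.1 kg. Origin: centre of the underside, z up.
- block_transformer: Block transformer, loose, about 0.45 kg, 64 mm long (its x) by 46 mm wide (its y) by 60 mm high: a 6 mm foot plate 64 x 46, a dark striped steel core 64 x 26 up to the top, and round its middle a cream paper-wrapped coil 44 (x) x 46 (y), from 11 to 51 mm height, whose flat y faces, 46 mm apart, are the ones to grip. Origin: centre of the underside, z up.
- ring_transformer: Ring transformer: copper ring with dark wrapping bands, lying flat, loose, about 0.35 kg, 58 mm outer diameter, hole 26 mm right through, 34 mm high. Origin: centre of the underside, z up.
- large_cup: Nest for the large can: fixed grey round open cup, 72 mm inside and 80 mm outside diameter, rim 28 mm high, inner floor 4 mm above the bench. Origin: centre of the underside, z up.
- small_cup: Nest for the small can: fixed grey round open cup, 52 mm inside and 60 mm outside diameter, rim 24 mm high, inner floor 4 mm above the bench. Origin: centre of the underside, z up.
- tray: Nest for the block transformer: fixed grey rectangular tray with a black rubber floor, inside 80 mm (its x) by 62 mm (its y), outside 90 x 72, rim 14 mm high, floor 5 mm above the bench. The transformer goes in with its long side along the tray's, either way round. Origin: centre of the underside, z up.
- post: Nest for the ring transformer: fixed grey disc, 68 mm diameter, 8 mm high, with an upright steel post of 10 mm diameter at its centre whose top is 48 mm above the bench; the ring goes over the post and rests on the disc. Origin: centre of the underside, z up.
- terminal_block: Black terminal block with two rows of brass screws, 60 x 28 x 22 mm, loose, lying among the parts; not to be moved. Origin: centre of the underside, z up.
- knob: Black control knob, 38 mm diameter, 20 mm high, loose, lying beyond the parts; not to be moved. Origin: centre of the underside, z up.

How it is judged:
By the outcome, as a careful person would: the job done as asked, in the order asked, and still so for the second after the job is handed in, with the robot touching nothing.
It also fails if it takes over 120 s, if anything falls off the work surface, if the arm or the gripper's body presses on something with over 40 N, if the wrist force passes 120 N, or if a joint passes its speed limit or range.

## Working session

There is one attempt and no reset: what is moved stays moved. The work goes in short steps, Python scripts to look and compute and a shell command to move; the robot and the scene stay as the last step left them, time stands still between calls to the robot, and variables do not carry over. Pictures are saved under pics/ and viewed, and the job is handed in when it is done.

```bash
ls; mkdir -p pics
python3 - <<'E'
from workcell import state, imaging, job, env
import cv2
print(state())
for n in ("scene","top"):
    p,d=imaging.grab_frame(n); cv2.imwrite(f"pics/{n}0.png",p[:,:,::-1]); 
    import numpy as np; np.save(f"pics/{n}0.npy",d)
    print(imaging.camera_info(n))
E
```

```text
pics
{'time_s': 0.0, 'qpos': array([ 6.68060850e+01,  1.83513307e+01,  8.97072175e+01, -2.05423431e-03,
        7.20430929e+01, -1.14463166e+00]), 'qvel': array([ 0.00498147, -0.15677494, -0.0217444 ,  0.00118457, -0.03991154,
        0.03703419]), 'effort': array([-3.37412994e-04, -4.12457013e+01, -2.31975013e+01,  7.27580767e-02,
        4.56264953e-02, -1.32652704e-04]), 'ee_pos': array([215.65451697, 532.47759291, 213.11789284]), 'ee_rot': array([-9.01016598e+01,  7.77534508e-05, -2.20486484e+01]), 'force': array([-0.69868591, -0.08841161, -0.1242197 ]), 'torque': array([-0.01117613,  0.02781321,  0.03108233]), 'gripper_width': 90.9929593347772}
{'fx': 549.5847602090131, 'fy': 549.5847602090131, 'cx': 316.33571003710915, 'cy': 247.9467084949399, 'R': array([[-0.45039531,  0.89282682, -0.00208269],
       [ 0.74654425,  0.37532012, -0.54936917],
       [-0.48970985, -0.24898812, -0.83557715]]), 't': array([ 253.03921322, -414.03899655, 1458.06417562])}
{'fx': 464.9701234412236, 'fy': 464.9701234412236, 'cx': 321.81345994277507, 'cy': 240.67692867023828, 'R': array([[ 2.82707631e-02, -9.99584499e-01,  5.62078256e-03],
       [-9.81488820e-01, -2.88236422e-02, -1.89338041e-01],
       [ 1.89421383e-01, -1.64004323e-04, -9.81895877e-01]]), 't': array([-16.16170987, 579.58464491, 995.46834169])}
```

View pics/scene0.png

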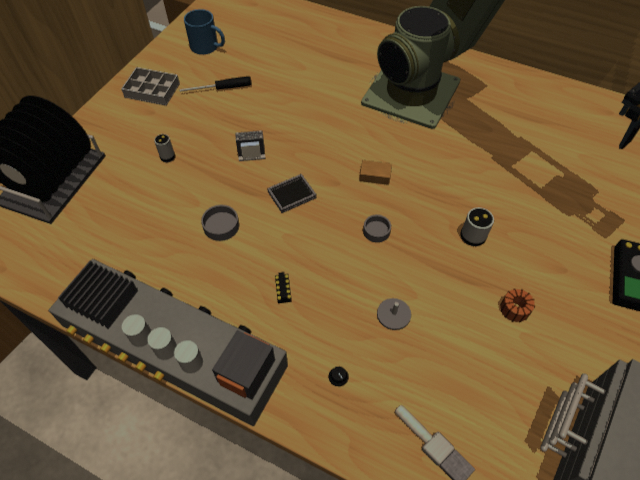

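View pics/top0.png

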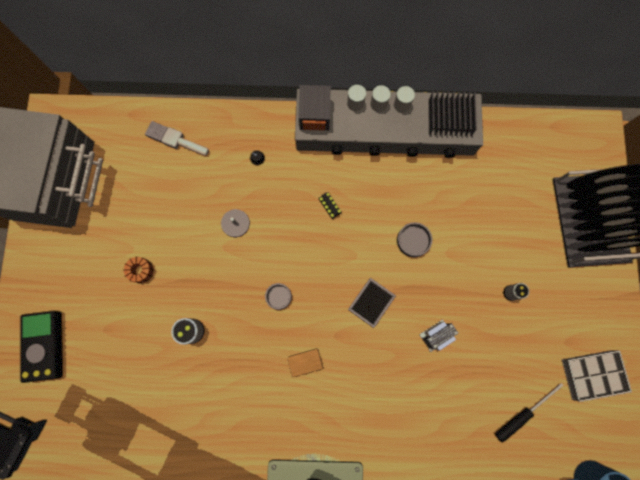

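Objects in the top view: large can (187,331), ring (138,270), post (236,222), small cup (279,297), tray (372,302), large cup (414,240), small can (516,291), block (440,336), terminal block (330,206), knob (257,157). Next I'll build point clouds and measure.

```bash
cat > h.py <<'E'
import numpy as np, cv2
from workcell import imaging
def cloud(n,d):
    c=imaging.camera_info(n); v,u=np.mgrid[0:480,0:640]
    P=np.stack([(u-c['cx'])/c['fx']*d,(v-c['cy'])/c['fy']*d,d],-1)
    return (P-c['t'])@c['R']   # R^T (P-t)
def proj(n,X):
    c=imaging.camera_info(n); p=np.asarray(X)@c['R'].T+c['t']
    return np.stack([p[...,0]/p[...,2]*c['fx']+c['cx'],p[...,1]/p[...,2]*c['fy']+c['cy']],-1)
def back(n,u,v,z):
    c=imaging.camera_info(n); r=c['R'].T@np.array([(u-c['cx'])/c['fx'],(v-c['cy'])/c['fy'],1]); o=-c['R'].T@c['t']
    return o+r*(z-o[2])/r[2]
E
python3 - <<'E'
from h import *
pts={'lcan':(187,331,68),'ring':(138,270,34),'post':(236,222,8),'scup':(279,297,24),'tray':(372,302,14),'lcup':(414,240,28),'scan':(516,291,62),'block':(440,336,60),'term':(330,206,22),'knob':(257,157,20)}
C={n:cloud(n,np.load(f'pics/{n}0.npy')) for n in('scene','top')}
img={n:cv2.imread(f'pics/{n}0.png') for n in C}
tiles={n:[] for n in C}
for k,(u,v,z) in pts.items():
    X=back('top',u,v,z); print(k,X.round(0),end=' ')
    for n in C:
        P=C[n].reshape(-1,3); m=np.hypot(*(P[:,:2]-X[:2]).T)<60; Q=P[m]
        T=Q[Q[:,2]>z-5]; b=Q[Q[:,2]<3]
        r=cv2.minAreaRect(T[:,:2].astype(np.float32)) if len(T)>3 else None
        print(n,len(T),'ztop',np.percentile(T[:,2],50).round(1) if len(T) else None,'floor',np.median(b[:,2]).round(1) if len(b) else None, r and [np.round(a,1) for a in r],end=' | ')
        uv=proj(n,X).round().astype(int); 
        s=30; t=img[n][max(0,uv[1]-s):uv[1]+s,max(0,uv[0]-s):uv[0]+s]
        t=cv2.resize(t,(160,160),interpolation=cv2.INTER_CUBIC); cv2.putText(t,k+str(uv-s),(2,10),0,.35,(255,255,255)); tiles[n].append(t)
    print()
for n in C:
    T=tiles[n]; cv2.imwrite(f'pics/{n}_t.png',np.vstack([np.hstack(T[:5]),np.hstack(T[5:])]))
E
```

```text
lcan [371. 284.  68.] scene 470 ztop 67.7 floor -0.7 [array([374., 288.]), array([56.3, 54.2]), np.float64(17.1)] | top 538 ztop 69.2 floor 0.3 [array([372.3, 291.2]), array([52.9, 54.9]), np.float64(1.9)] | 
ring [504. 416.  34.] scene 515 ztop 33.3 floor -0.6 [array([507.6, 418.6]), array([56.9, 59.2]), np.float64(49.7)] | top 422 ztop 34.8 floor 0.5 [array([506.6, 421.2]), array([57.8, 57. ]), np.float64(80.8)] | 
post [628. 206.   8.] scene 874 ztop 7.4 floor -0.6 [array([629.6, 208.9]), array([100.9, 115. ]), np.float64(66.9)] | top 766 ztop 8.1 floor 0.3 [array([627.3, 208.6]), array([117.2, 110.6]), np.float64(30.2)] | 
scup [453.  94.  24.] scene 166 ztop 22.6 floor -0.5 [array([457.7,  95.3]), array([58.6, 58.4]), np.float64(70.9)] | top 146 ztop 24.2 floor 0.4 [array([456. ,  97.8]), array([56.9, 57.4]), np.float64(2.7)] | 
tray [ 448. -119.   14.] scene 321 ztop 12.4 floor -0.1 [array([ 449.4, -120.9]), array([77.6, 91.6]), np.float64(54.9)] | top 351 ztop 13.7 floor 0.5 [array([ 448.2, -117.2]), array([72.1, 90.7]), np.float64(55.8)] | 
lcup [ 593. -214.   28.] scene 229 
[... 344 characters left out ...]
479.8, -440.3]), array([35.7, 33.5]), np.float64(86.3)] | 
block [ 376. -261.   60.] scene 257 ztop 59.5 floor -0.8 [array([ 382.7, -267.8]), array([40.6, 63.7]), np.float64(32.4)] | top 380 ztop 60.2 floor 0.2 [array([ 376.4, -266.9]), array([34.4, 65.2]), np.float64(30.8)] | 
term [670. -16.  22.] scene 156 ztop 21.3 floor -0.5 [array([677.3, -17.3]), array([60.5, 13.7]), np.float64(34.4)] | top 142 ztop 22.3 floor 0.2 [array([676.5, -15. ]), array([59.4, 22.5]), np.float64(37.1)] | 
knob [788. 163.  20.] scene 183 ztop 19.1 floor -0.7 [array([794.4, 163.4]), array([28.3, 26.9]), np.float64(62.1)] | top 107 ztop 20.3 floor 0.3 [array([792.6, 165.7]), array([28.1, 24.4]), np.float64(3.5)] |
```

Run:
```python
import cv2
a=cv2.imread('pics/top0.png')
cv2.imwrite('pics/c1.png',cv2.resize(a[190:360,340:540],None,fx=4,fy=3.5,interpolation=2)[:600]) 
cv2.imwrite('pics/c2.png',cv2.resize(a[200:350,110:310],None,fx=4,fy=4,interpolation=2))
```

```text
(no output)
```

View pics/c1.png

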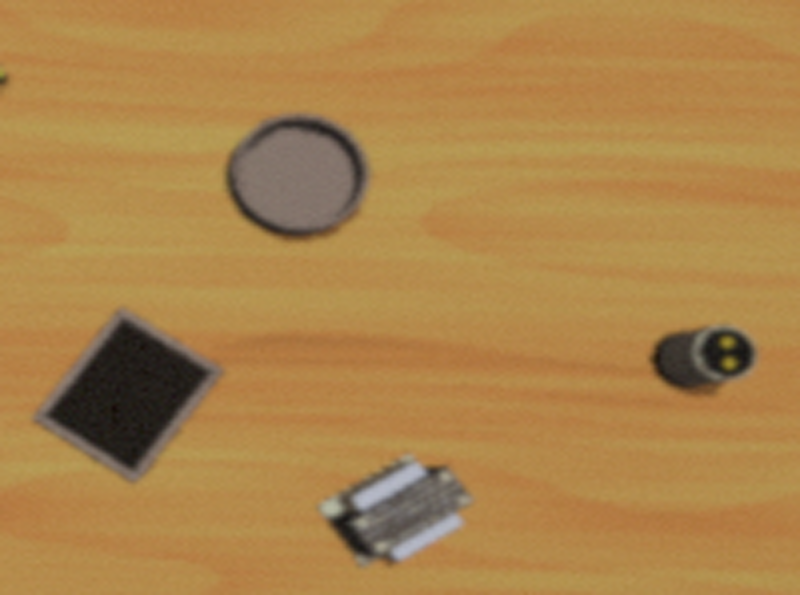

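View pics/scene_t.png

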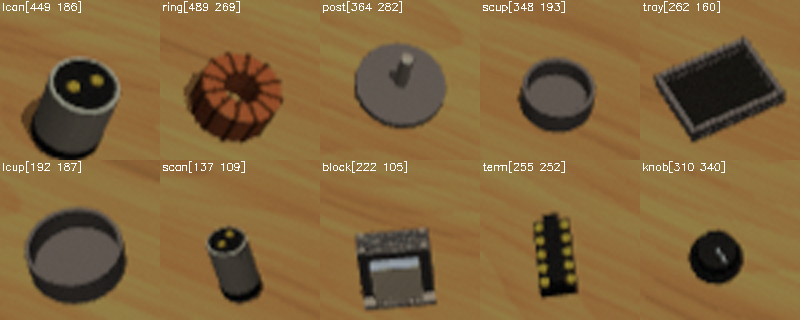

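```bash
cat > go.py <<'E'
import sys, numpy as np
from workcell import state
from scipy.spatial.transform import Rotation as R
def go(x,y,z,yaw=None):
    s=state(); r=R.from_euler('xyz',s['ee_rot'],degrees=True)
    d=r.inv().apply(np.array([x,y,z])-s['ee_pos'])/10
    t=[0,0,0]
    if yaw is not None: t=(r.inv()*R.from_euler('xyz',[-90,0,yaw],degrees=True)).as_rotvec(degrees=True)
    print('d_cm',d.round(2),'twist',np.round(t,1),'t',s['time_s'],'pos',s['ee_pos'].round(1),'rot',s['ee_rot'].round(1),'F',s['force'].round(1),'w',round(s['gripper_width'],1))
if __name__=='__main__': go(*map(float,sys.argv[1:]))
E
python3 go.py 373 289.5 130 -22
python3 - <<'E'
from h import *
from scipy.optimize import least_squares
for n in('scene','top'):
    P=cloud(n,np.load(f'pics/{n}0.npy')).reshape(-1,3); m=(np.hypot(P[:,0]-629,P[:,1]-208)<45)
    Q=P[m&(P[:,2]>4.5)&(P[:,2]<11)]; print(n,len(Q),cv2.minEnclosingCircle(Q[:,:2].astype(np.float32)),Q.mean(0), end=' ')
    Q=P[m&(P[:,2]>44)]; print(len(Q),Q.mean(0))
E
```

```text
d_cm [ 23.71   8.34 -16.61] twist [ 0.1 -0.  -0. ] t 0.1 pos [215.7 532.6 213.2] rot [-90.1   0.  -22. ] F [-0.6  0.8 -0.4] w 91.4
scene 689 ((628.51513671875, 206.56765747070312), 34.336631774902344) [630.00033242 206.67508891   7.514172  ] 20 [628.70359392 206.11156258  46.87701268]
top 510 ((630.7703857421875, 206.29705810546875), 43.42275619506836) [626.55101563 208.61520388   8.22014696] 14 [626.62785492 209.28831099  47.30309224]
```

```bash
python3 -m pendant '[{"delta_pos":[3.5,1.2,-2.5],"twist":[0,0,0],"grip":100},{"delta_pos":[7,2.4,-5],"twist":[0,0,0],"grip":100},{"delta_pos":[10.5,3.6,-7.5],"twist":[0,0,0],"grip":100},{"delta_pos":[14,4.8,-10],"twist":[0,0,0],"grip":100},{"delta_pos":[17.5,6,-12.5],"twist":[0,0,0],"grip":100}]' 20; python3 go.py 373 289.5 120 -22
```

```text
time_s: 0.6
ee_pos: [331.5, 349.8, 153.3]
ee_rot: [-90.0, 0.0, -22.0]
force: [0.8, 0.4, -0.4]
gripper_width: 91.5
d_cm [ 6.1   3.33 -4.03] twist [ 0. -0. -0.] t 0.6 pos [331.5 349.8 153.3] rot [-90.   0. -22.] F [ 0.8  0.4 -0.4] w 91.5
```

```bash
python3 -m pendant '[{"delta_pos":[2.5,1.3,-1.7],"twist":[0,0,0],"grip":100},{"delta_pos":[5,2.6,-3.4],"twist":[0,0,0],"grip":100},{"delta_pos":[6.1,3.3,-4],"twist":[0,0,0],"grip":100},{"delta_pos":[6.1,3.3,-4],"twist":[0,0,0],"grip":100},{"delta_pos":[6.1,3.3,-4],"twist":[0,0,0],"grip":100}]'; python3 go.py 373 289.5 36 -22
python3 - <<'E'
from h import *
for n in('scene','top'):
    p,d=imaging.grab_frame(n); uv=proj(n,np.array([373,289,80])).astype(int); cv2.imwrite(f'pics/{n}1.png',cv2.resize(p[max(0,uv[1]-70):uv[1]+70,uv[0]-80:uv[0]+80,::-1],None,fx=3,fy=3))
a=cv2.imread('pics/scene1.png');b=cv2.imread('pics/top1.png');h=min(len(a),len(b));cv2.imwrite('pics/m1.png',cv2.resize(np.hstack([a[:h],b[:h]]),(800,350)))
E
```

```text
time_s: 1.1
ee_pos: [372.6, 292.2, 121.1]
ee_rot: [-90.0, 0.0, -22.1]
force: [-0.1, 0.1, 0.2]
gripper_width: 91.6
d_cm [ 0.14  8.51 -0.24] twist [-0.  -0.1 -0. ] t 1.1 pos [372.6 292.2 121.1] rot [-90.    0.  -22.1] F [-0.1  0.1  0.2] w 91.6
```

View pics/m1.png

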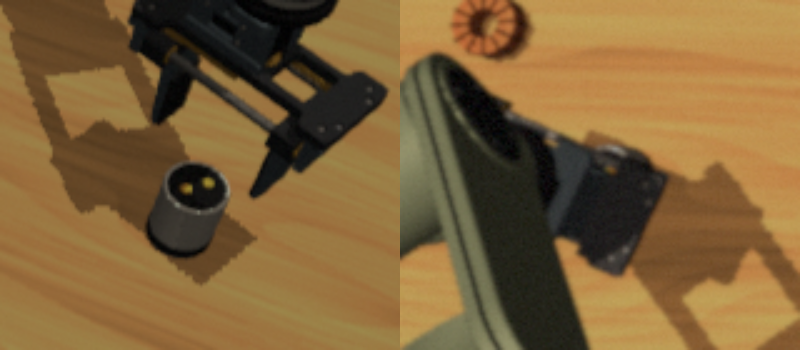

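The scene view shows the open fingers, at about (165,110) and (265,180), straddling the can, whose top is at (195,185). Going down.

```bash
python3 -m pendant '[{"delta_pos":[0.1,2.5,-0.2],"twist":[0,0,0],"grip":100},{"delta_pos":[0.1,5,-0.2],"twist":[0,0,0],"grip":100},{"delta_pos":[0.1,7.5,-0.2],"twist":[0,0,0],"grip":100},{"delta_pos":[0.1,8.5,-0.2],"twist":[0,0,0],"grip":100},{"delta_pos":[0.1,8.5,-0.2],"twist":[0,0,0],"grip":100}]'; python3 -m pendant '[{"delta_pos":[0,0,0],"twist":[0,0,0],"grip":50},{"delta_pos":[0,0,0],"twist":[0,0,0],"grip":50},{"delta_pos":[0,0,0],"twist":[0,0,0],"grip":50},{"delta_pos":[0,0,0],"twist":[0,0,0],"grip":50},{"delta_pos":[0,0,0],"twist":[0,0,0],"grip":50}]' 25;python3 go.py 373 289.5 160 -22
```

```text
time_s: 1.7
ee_pos: [372.0, 289.5, 35.2]
ee_rot: [-90.1, 0.1, -22.0]
force: [0.4, -0.1, 0.6]
gripper_width: 91.1
time_s: 2.2
ee_pos: [373.1, 289.4, 36.4]
ee_rot: [-89.9, -0.0, -22.1]
force: [-0.5, -0.4, 2.7]
gripper_width: 55.8
d_cm [-1.000e-02 -1.236e+01  1.000e-02] twist [-0.1 -0.1  0. ] t 2.2 pos [373.1 289.4  36.4] rot [-89.9  -0.  -22.1] F [-0.5 -0.4  2.7] w 55.8
```

Gripped at 55.8 mm. I'll let it seat, then lift.

```bash
python3 -m pendant '[{"delta_pos":[0,0,0],"twist":[0,0,0],"grip":40},{"delta_pos":[0,-1,0],"twist":[0,0,0],"grip":40},{"delta_pos":[0,-4,0],"twist":[0,0,0],"grip":40},{"delta_pos":[0,-8,0],"twist":[0,0,0],"grip":40},{"delta_pos":[0,-12,0],"twist":[0,0,0],"grip":40}]' 30;python3 go.py 597.5 -216 150 -22
```

```text
time_s: 2.7
ee_pos: [372.1, 288.6, 157.2]
ee_rot: [-90.1, 0.1, -22.1]
force: [0.5, 1.0, -2.0]
gripper_width: 55.8
d_cm [ 39.84   0.74 -38.31] twist [ 0.1 -0.1 -0.1] t 2.7 pos [372.1 288.6 157.2] rot [-90.1   0.1 -22.1] F [ 0.5  1.  -2. ] w 55.8
```

```bash
for i in 1 2; do python3 -m pendant '[{"delta_pos":[2.7,0,-2.6],"twist":[0,0,0],"grip":40},{"delta_pos":[5.4,0,-5.2],"twist":[0,0,0],"grip":40},{"delta_pos":[8.1,0,-7.8],"twist":[0,0,0],"grip":40},{"delta_pos":[10.8,0,-10.4],"twist":[0,0,0],"grip":40},{"delta_pos":[13.5,0,-13],"twist":[0,0,0],"grip":40}]';done; python3 go.py 597.5 -216 120 -22
```

```text
time_s: 3.2
ee_pos: [449.1, 116.5, 156.2]
ee_rot: [-90.0, 0.0, -22.0]
force: [0.9, -0.0, -1.3]
gripper_width: 55.4
time_s: 3.7
ee_pos: [525.4, -54.6, 156.1]
ee_rot: [-90.0, 0.0, -22.1]
force: [1.0, 0.7, -1.9]
gripper_width: 55.8
d_cm [ 12.74   3.6  -12.25] twist [ 0.  -0.1 -0. ] t 3.7 pos [525.4 -54.6 156.1] rot [-90.    0.  -22.1] F [ 1.   0.7 -1.9] w 55.8
```

```bash
python3 -m pendant '[{"delta_pos":[3.5,1,-3.4],"twist":[0,0,0],"grip":40},{"delta_pos":[7,2,-6.8],"twist":[0,0,0],"grip":40},{"delta_pos":[10.5,2.8,-10.2],"twist":[0,0,0],"grip":40},{"delta_pos":[12.4,3.2,-12],"twist":[0,0,0],"grip":40},{"delta_pos":[12.4,3.2,-12],"twist":[0,0,0],"grip":40}]'
python3 - <<'E'
from h import *
for n in('scene','top'):
    p,d=imaging.grab_frame(n); np.save(f'pics/{n}2.npy',d); uv=proj(n,np.array([597,-216,50])).astype(int); cv2.imwrite(f'pics/{n}2.png',cv2.resize(p[max(0,uv[1]-70):uv[1]+70,uv[0]-80:uv[0]+80,::-1],None,fx=3,fy=3))
a=cv2.imread('pics/scene2.png');b=cv2.imread('pics/top2.png');h=min(len(a),len(b));cv2.imwrite('pics/m2.png',cv2.resize(np.hstack([a[:h],b[:h]]),(800,350)))
E
python3 go.py 597.5 -216 120 -22
```

```text
time_s: 4.2
ee_pos: [595.8, -214.3, 122.6]
ee_rot: [-90.1, 0.0, -22.3]
force: [-0.1, 1.0, -2.4]
gripper_width: 55.4
d_cm [ 0.46  0.34 -0.36] twist [-0.  -0.1 -0.1] t 4.3 pos [ 594.6 -210.9  123.4] rot [-90.    0.1 -22.1] F [ 0.1  0.2 -1.9] w 55.6
```

View pics/m2.png

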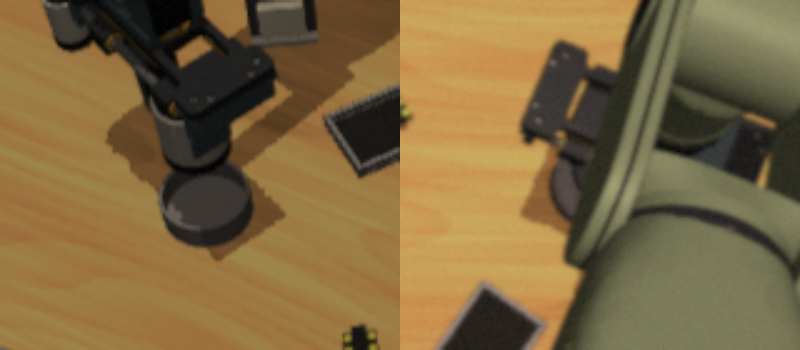

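The can's foot (195,155) hangs over the back of the cup rim (207,200); a small correction puts it over the cup centre. Going down, with a stop above the floor.

```bash
python3 -m pendant '[{"delta_pos":[0.4,0.3,-0.4],"twist":[0,0,0],"grip":40},{"delta_pos":[0.4,2,-0.4],"twist":[0,0,0],"grip":40},{"delta_pos":[0.4,4,-0.4],"twist":[0,0,0],"grip":40},{"delta_pos":[0.4,4,-0.4],"twist":[0,0,0],"grip":40},{"delta_pos":[0.4,4,-0.4],"twist":[0,0,0],"grip":40}]'
python3 - <<'E'
from h import *
p,d=imaging.grab_frame('scene'); uv=proj('scene',np.array([597,-216,40])).astype(int); cv2.imwrite('pics/s3.png',cv2.resize(p[uv[1]-50:uv[1]+50,uv[0]-50:uv[0]+50,::-1],None,fx=5,fy=5))
P=cloud('scene',d).reshape(-1,3); m=np.hypot(P[:,0]-597,P[:,1]+216)<60
Q=P[m&(P[:,2]>50)&(P[:,2]<75)]; print(len(Q),Q.min(0),Q.max(0))
E
python3 go.py 597.5 -216 40.5 -22
```

```text
time_s: 4.8
ee_pos: [597.5, -215.3, 84.3]
ee_rot: [-90.0, 0.0, -22.0]
force: [0.0, -0.4, -1.7]
gripper_width: 55.3
182 [ 586.02356736 -234.64673848   50.17478851] [ 627.71674026 -186.70179553   74.89249871]
d_cm [-0.05  4.45 -0.05] twist [-0.   0.   0.1] t 4.85 pos [ 598.1 -215.7   85. ] rot [-90.   -0.1 -22. ] F [-0.1  0.3 -1.2] w 55.5
```

View pics/s3.png

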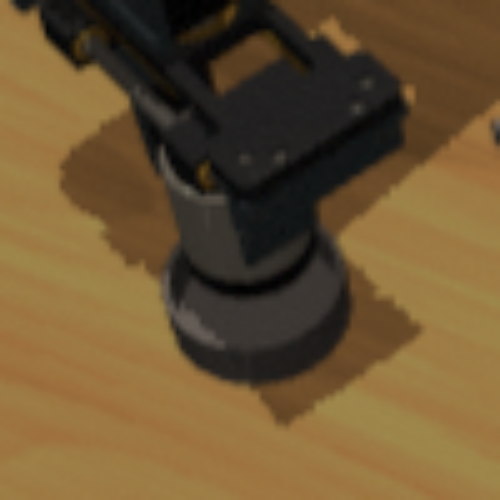

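The can's foot (250,285) lines up with the cup mouth, allowing for perspective lean. Lowering to the floor.

```bash
python3 -m pendant '[{"delta_pos":[0,1.5,0],"twist":[0,0,0],"grip":40},{"delta_pos":[0,3,0],"twist":[0,0,0],"grip":40},{"delta_pos":[0,3.8,0],"twist":[0,0,0],"grip":40},{"delta_pos":[0,4.1,0],"twist":[0,0,0],"grip":40},{"delta_pos":[0,4.1,0],"twist":[0,0,0],"grip":40}]'; python3 go.py 597.5 -216 40.5 -22;python3 -m pendant '[{"delta_pos":[0,0.1,0],"twist":[0,0,0],"grip":40},{"delta_pos":[0,0.2,0],"twist":[0,0,0],"grip":40},{"delta_pos":[0,0.3,0],"twist":[0,0,0],"grip":40},{"delta_pos":[0,0.4,0],"twist":[0,0,0],"grip":40},{"delta_pos":[0,0.4,0],"twist":[0,0,0],"grip":40}]';python3 go.py 597.5 -216 40.5 -22
```

```text
time_s: 5.35
ee_pos: [597.9, -216.1, 43.4]
ee_rot: [-90.0, -0.0, -22.0]
force: [-0.1, 0.5, -1.6]
gripper_width: 55.8
d_cm [-0.04  0.29 -0.  ] twist [-0. -0.  0.] t 5.35 pos [ 597.9 -216.1   43.4] rot [-90.  -0. -22.] F [-0.1  0.5 -1.6] w 55.8
time_s: 5.85
ee_pos: [598.0, -216.3, 40.5]
ee_rot: [-90.0, -0.1, -22.0]
force: [-2.5, -0.0, 5.3]
gripper_width: 55.5
d_cm [-0.05 -0.    0.01] twist [-0.  -0.   0.1] t 5.85 pos [ 598.  -216.3   40.5] rot [-90.   -0.1 -22. ] F [-2.5 -0.   5.3] w 55.5
```

Contact felt: Fz went from -1.6 to +5.3 N at the expected height. Releasing and going up.

```bash
python3 -m pendant '[{"delta_pos":[0,0,0],"twist":[0,0,0],"grip":70},{"delta_pos":[0,0,0],"twist":[0,0,0],"grip":80},{"delta_pos":[0,0,0],"twist":[0,0,0],"grip":100},{"delta_pos":[0,0,0],"twist":[0,0,0],"grip":100},{"delta_pos":[0,0,0],"twist":[0,0,0],"grip":100}]';python3 -m pendant '[{"delta_pos":[0,-2,0],"twist":[0,0,0],"grip":100},{"delta_pos":[0,-4,0],"twist":[0,0,0],"grip":100},{"delta_pos":[0,-7,0],"twist":[0,0,0],"grip":100},{"delta_pos":[0,-10,0],"twist":[0,0,0],"grip":100},{"delta_pos":[0,-11,0],"twist":[0,0,0],"grip":100}]'; python3 go.py 481.5 -441.5 120 -22
```

```text
time_s: 6.35
ee_pos: [597.6, -216.1, 38.8]
ee_rot: [-90.0, 0.0, -22.0]
force: [-1.2, 0.3, 0.1]
gripper_width: 90.7
time_s: 6.85
ee_pos: [599.2, -216.7, 152.2]
ee_rot: [-90.0, -0.3, -22.0]
force: [-0.1, 0.2, 1.0]
gripper_width: 91.3
d_cm [ -2.49   3.2  -25.26] twist [-0.  -0.   0.3] t 6.85 pos [ 599.2 -216.7  152.2] rot [-90.   -0.3 -22. ] F [-0.1  0.2  1. ] w 91.3
```

```bash
python3 - <<'E'
from h import *
for n in('scene','top'):
    P=cloud(n,np.load(f'pics/{n}0.npy')).reshape(-1,3); m=(np.hypot(P[:,0]-481,P[:,1]+441)<150)&(np.hypot(P[:,0]-481,P[:,1]+441)>30)
    Q=P[m&(P[:,2]>15)];
    for hz in (15,90):
        q=Q[Q[:,2]>hz]
        if len(q): r=np.hypot(q[:,0]-481,q[:,1]+441); print(n,hz,len(q),r.min(),q[r.argmin()],q.min(0),q.max(0))
E
python3 -m pendant '[{"delta_pos":[-0.4,0.5,-4],"twist":[0,0,0],"grip":100},{"delta_pos":[-0.8,1,-8],"twist":[0,0,0],"grip":100},{"delta_pos":[-1.2,1.5,-12],"twist":[0,0,0],"grip":100},{"delta_pos":[-1.6,2,-16],"twist":[0,0,0],"grip":100},{"delta_pos":[-2,2.5,-20],"twist":[0,0,0],"grip":100}]'; python3 go.py 481.5 -441.5 110 -22
```

```text
time_s: 7.35
ee_pos: [502.7, -394.8, 122.5]
ee_rot: [-90.0, 0.1, -22.0]
force: [0.6, 0.4, 0.3]
gripper_width: 91.8
d_cm [-0.21  1.25 -5.12] twist [-0.  -0.  -0.1] t 7.35 pos [ 502.7 -394.8  122.5] rot [-90.    0.1 -22. ] F [0.6 0.4 0.3] w 91.8
```

```bash
python3 -m pendant '[{"delta_pos":[-0.1,0.6,-2.5],"twist":[0,0,0],"grip":100},{"delta_pos":[-0.2,1.2,-5],"twist":[0,0,0],"grip":100},{"delta_pos":[-0.2,1.2,-5.1],"twist":[0,0,0],"grip":100},{"delta_pos":[-0.2,1.2,-5.1],"twist":[0,0,0],"grip":100},{"delta_pos":[-0.2,1.2,-5.1],"twist":[0,0,0],"grip":100}]'
python3 - <<'E'
from h import *
for n in('scene','top'):
    p,d=imaging.grab_frame(n); np.save(f'pics/{n}4.npy',d); cv2.imwrite(f'pics/{n}4f.png',p[:,:,::-1]); uv=proj(n,np.array([481,-441,80])).astype(int); cv2.imwrite(f'pics/{n}4.png',cv2.resize(p[uv[1]-70:uv[1]+70,uv[0]-80:uv[0]+80,::-1],(640,560))[:, :400] if 0 else cv2.resize(p[uv[1]-70:uv[1]+70,uv[0]-80:uv[0]+80,::-1],(400,350)))
a=cv2.imread('pics/scene4.png');b=cv2.imread('pics/top4.png');cv2.imwrite('pics/m4.png',np.hstack([a,b]))
E
python3 go.py 481.5 -441.5 30 -22
```

```text
time_s: 7.85
ee_pos: [483.3, -439.5, 111.6]
ee_rot: [-90.0, 0.0, -22.0]
force: [-0.1, 0.3, 1.5]
gripper_width: 91.1
d_cm [-0.12  8.21 -0.28] twist [-0.  0.  0.] t 7.95 pos [ 483.7 -439.4  112.1] rot [-90.  -0. -22.] F [-0.6 -0.7  0.2] w 91.3
```

View pics/m4.png

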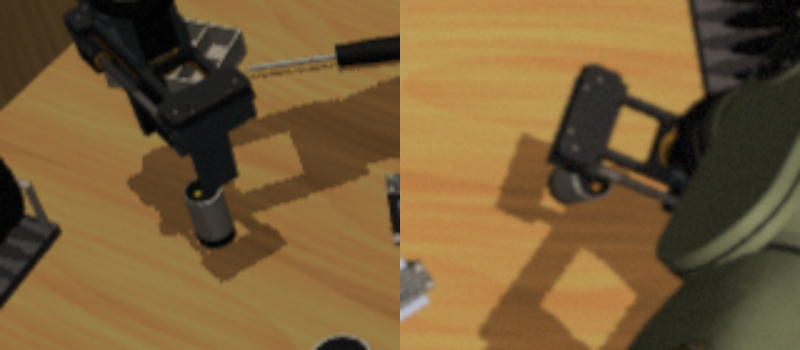

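View pics/scene4f.png

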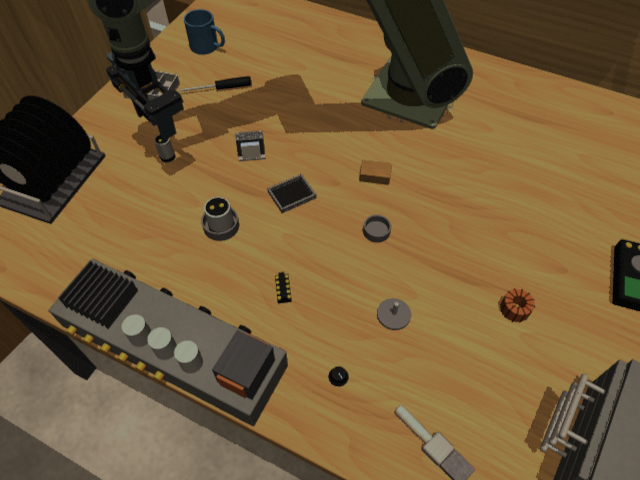

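The large can stands upright in its cup (218,215). The gripper is above the small can, with a finger at (168,130) and the can at (165,150). Going down.

```bash
python3 -m pendant '[{"delta_pos":[-0.1,2.5,-0.3],"twist":[0,0,0],"grip":100},{"delta_pos":[-0.1,5,-0.3],"twist":[0,0,0],"grip":100},{"delta_pos":[-0.1,7.5,-0.3],"twist":[0,0,0],"grip":100},{"delta_pos":[-0.1,8.2,-0.3],"twist":[0,0,0],"grip":100},{"delta_pos":[-0.1,8.2,-0.3],"twist":[0,0,0],"grip":100}]'; python3 go.py 481.5 -441.5 30 -22
python3 - <<'E'
from h import *
p,d=imaging.grab_frame('scene'); uv=proj('scene',np.array([481,-441,40])).astype(int); cv2.imwrite('pics/s5.png',cv2.resize(p[uv[1]-40:uv[1]+40,uv[0]-40:uv[0]+40,::-1],None,fx=6,fy=6))
E
```

```text
time_s: 8.45
ee_pos: [480.9, -441.9, 29.1]
ee_rot: [-89.9, 0.1, -22.0]
force: [0.4, -0.2, 0.1]
gripper_width: 91.3
d_cm [ 0.04 -0.09  0.05] twist [-0.1  0.  -0.1] t 8.45 pos [ 480.9 -441.9   29.1] rot [-89.9   0.1 -22. ] F [ 0.4 -0.2  0.1] w 91.3
```

View pics/s5.png

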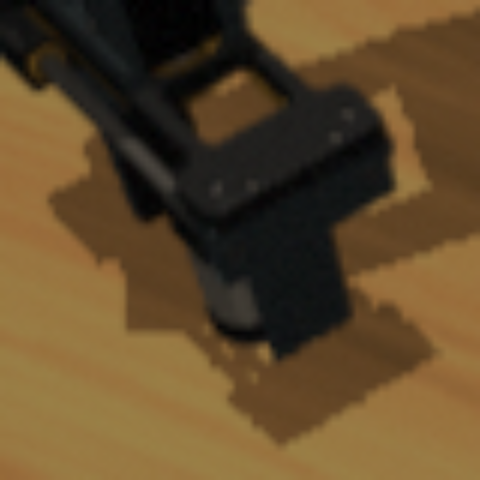

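The can (235,300) sits between the far finger (145,210) and the near one (300,330). Gripping.

```bash
python3 -m pendant '[{"delta_pos":[0,0,0],"twist":[0,0,0],"grip":50},{"delta_pos":[0,0,0],"twist":[0,0,0],"grip":42},{"delta_pos":[0,0,0],"twist":[0,0,0],"grip":30},{"delta_pos":[0,0,0],"twist":[0,0,0],"grip":20},{"delta_pos":[0,0,0],"twist":[0,0,0],"grip":20}]' 15; python3 -m pendant '[{"delta_pos":[0,0,0],"twist":[0,0,0],"grip":20},{"delta_pos":[0,0,0],"twist":[0,0,0],"grip":20},{"delta_pos":[0,-3,0],"twist":[0,0,0],"grip":20},{"delta_pos":[0,-7,0],"twist":[0,0,0],"grip":20},{"delta_pos":[0,-11,0],"twist":[0,0,0],"grip":20}]' 25;python3 go.py 457 96.5 130 -22
```

```text
time_s: 9.0
ee_pos: [481.0, -443.0, 30.2]
ee_rot: [-90.0, -0.0, -22.1]
force: [-0.3, -0.5, -0.0]
gripper_width: 53.9
time_s: 9.5
ee_pos: [480.5, -442.5, 140.3]
ee_rot: [-90.0, 0.1, -22.1]
force: [0.3, -1.2, -0.2]
gripper_width: 35.4
d_cm [-22.41   1.12  49.08] twist [-0.  -0.1 -0.1] t 9.5 pos [ 480.5 -442.5  140.3] rot [-90.    0.1 -22.1] F [ 0.3 -1.2 -0.2] w 35.4
```

```bash
python3 -m pendant '[{"delta_pos":[-2,-1,4.3],"twist":[0,0,0],"grip":20},{"delta_pos":[-4,-1,8.6],"twist":[0,0,0],"grip":20},{"delta_pos":[-6,-1,12.9],"twist":[0,0,0],"grip":20},{"delta_pos":[-8,-1,17.2],"twist":[0,0,0],"grip":20},{"delta_pos":[-9.5,-1,20.5],"twist":[0,0,0],"grip":20}]';  python3 - <<'E'
from h import *
from workcell import state
s=state(); x=s['ee_pos']
p,d=imaging.grab_frame('scene'); uv=proj('scene',x).astype(int); print(x,uv); cv2.imwrite('pics/s6.png',cv2.resize(p[uv[1]-50:uv[1]+50,uv[0]-50:uv[0]+50,::-1],None,fx=5,fy=5))
for h in(-40,-34,-30,-26,-20): print(h,(proj('scene',x+[0,0,h])-uv+50)*5)
E
python3 go.py 457 96.5 150 -22
```

```text
time_s: 10.0
ee_pos: [468.9, -214.6, 149.9]
ee_rot: [-90.0, 0.1, -22.0]
force: [1.1, 0.4, -0.8]
gripper_width: 35.3
[ 468.8833412  -214.61924601  149.85305594] [245 140]
-40 [260.35155681 316.6255878 ]
-34 [258.85745119 306.98096581]
-30 [257.85433782 300.50575471]
-26 [256.84553415 293.99381207]
-20 [255.32155296 284.15633986]
d_cm [-12.45   0.15  28.03] twist [-0.2  0.1 -0.3] t 10.05 pos [ 467.8 -210.   149.7] rot [-89.8   0.3 -21.9] F [-3.   5.5 -1.1] w 35.5
```

View pics/s6.png

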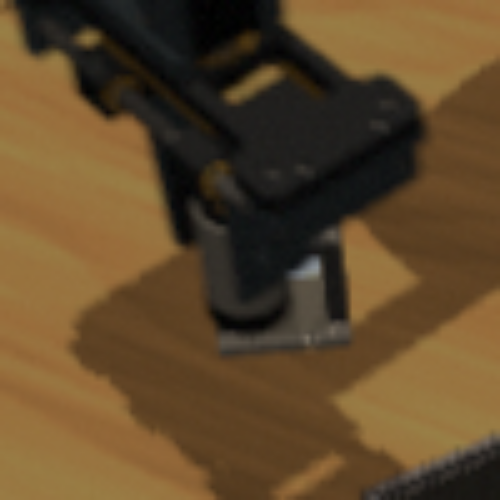

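The can (245,265) is held, with its foot edge at about (240,328), roughly 30–36 mm below the TCP. It's slightly left of the expected spot, so I'll check it against the cup when above it.

```bash
python3 -m pendant '[{"delta_pos":[-2,0,4.3],"twist":[0,0,0],"grip":20},{"delta_pos":[-4,0,8.6],"twist":[0,0,0],"grip":20},{"delta_pos":[-6,0,12.9],"twist":[0,0,0],"grip":20},{"delta_pos":[-8,0,17.2],"twist":[0,0,0],"grip":20},{"delta_pos":[-9.5,0,21],"twist":[0,0,0],"grip":20}]'; python3 go.py 457 96.5 100 -22
```

```text
time_s: 10.55
ee_pos: [459.9, 15.0, 150.0]
ee_rot: [-90.0, 0.0, -22.0]
force: [1.0, 1.0, -0.1]
gripper_width: 35.7
d_cm [-3.33  5.    7.45] twist [-0. -0. -0.] t 10.55 pos [459.9  15.  150. ] rot [-90.   0. -22.] F [ 1.   1.  -0.1] w 35.7
```

```bash
python3 -m pendant '[{"delta_pos":[-1.6,1.5,3.5],"twist":[0,0,0],"grip":20},{"delta_pos":[-3.1,3,6.8],"twist":[0,0,0],"grip":20},{"delta_pos":[-3.1,4.7,6.8],"twist":[0,0,0],"grip":20},{"delta_pos":[-3.1,4.7,6.8],"twist":[0,0,0],"grip":20},{"delta_pos":[-3.1,4.7,6.8],"twist":[0,0,0],"grip":20}]';  python3 - <<'E'
from h import *
from workcell import state
p,d=imaging.grab_frame('scene'); x=state()['ee_pos'];np.save('pics/scene7.npy',d)
o=np.array([376-50,228-70]); print(x,'tcp px',(proj('scene',x)-o)*5); cv2.imwrite('pics/s7.png',cv2.resize(p[o[1]:o[1]+100,o[0]:o[0]+100,::-1],None,fx=5,fy=5))
for h in(-36,-32,-28): print(h,(proj('scene',x+[0,0,h])-o)*5)
P=cloud('scene',d); m=(np.hypot(P[...,0]-x[0],P[...,1]-x[1])<30)&(P[...,2]>x[2]-45)&(P[...,2]<x[2]-2)
Q=P[m]; print('zmin',np.percentile(Q[:,2],[0,2,10]),len(Q))
for a in range(64,100,6):
    q=Q[(Q[:,2]>a-3)&(Q[:,2]<a+3)]
    if len(q)>8:
        print(a,len(q),q[:,:2].min(0),q[:,:2].max(0))
E
python3 go.py 457 96.5 100 -22
```

```text
time_s: 11.05
ee_pos: [457.4, 87.5, 103.0]
ee_rot: [-90.0, 0.0, -22.1]
force: [-0.8, -0.5, -0.9]
gripper_width: 35.5
[457.94493274  87.26914269 103.50053996] tcp px [255.58212164 214.71078547]
-36 [247.85015593 267.8539723 ]
-32 [248.68932867 262.0861876 ]
-28 [249.53338357 256.28484693]
zmin [73.49340053 74.09839451 75.63867724] 124
76 29 [459.76012027  72.15613817] [477.16100769 103.4336365 ]
82 34 [455.21467506  67.86945528] [477.90742984 104.47582105]
88 29 [461.42557991  70.88851971] [477.10610607 103.60881018]
94 15 [470.28068771  73.42692154] [476.65922911  95.01925528]
d_cm [-0.43  0.35  0.82] twist [-0.  -0.1  0. ] t 11.1 pos [457.9  87.3 103.5] rot [-90.   -0.  -22.1] F [-0.3 -0.2 -1.3] w 35.3
```

View pics/s7.png

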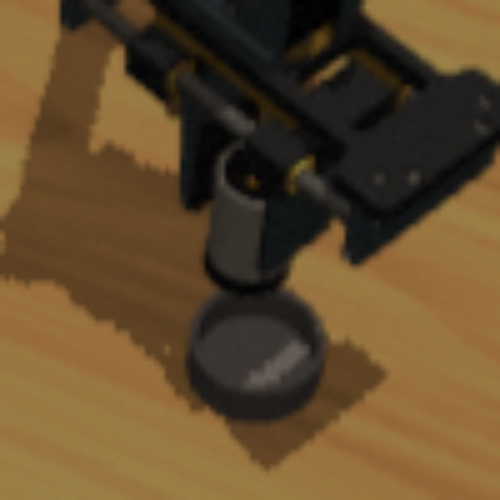

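Held can: foot centre about (248,270) px, which matches the TCP projection (248,268), so it is centred in the fingers. The cup mouth is at (257,330). Correcting and lowering.

```bash
python3 -m pendant '[{"delta_pos":[-0.4,0.4,0.8],"twist":[0,0,0],"grip":20},{"delta_pos":[-0.4,2,0.8],"twist":[0,0,0],"grip":20},{"delta_pos":[-0.4,3.5,0.8],"twist":[0,0,0],"grip":20},{"delta_pos":[-0.4,3.5,0.8],"twist":[0,0,0],"grip":20},{"delta_pos":[-0.4,3.5,0.8],"twist":[0,0,0],"grip":20}]';  python3 - <<'E'
from h import *
from workcell import state
p,d=imaging.grab_frame('scene'); x=state()['ee_pos']
o=np.array([376-50,228-70]); cv2.imwrite('pics/s8.png',cv2.resize(p[o[1]:o[1]+100,o[0]:o[0]+100,::-1],None,fx=5,fy=5))
for h in(-36,-32,-28): print(h,(proj('scene',x+[0,0,h])-o)*5)
E
python3 go.py 457 96.5 36 -22
```

```text
time_s: 11.6
ee_pos: [457.1, 96.6, 68.4]
ee_rot: [-90.0, -0.0, -22.1]
force: [0.3, -0.3, -1.2]
gripper_width: 35.3
-36 [261.39848789 323.6552613 ]
-32 [262.25682999 318.17776865]
-28 [263.12005103 312.66914109]
d_cm [-0.03  3.27 -0.03] twist [-0.1 -0.1  0.1] t 11.65 pos [457.4  96.7  68.7] rot [-89.9  -0.1 -22.1] F [-0.1  0.1 -0.2] w 35.3
```

View pics/s8.png

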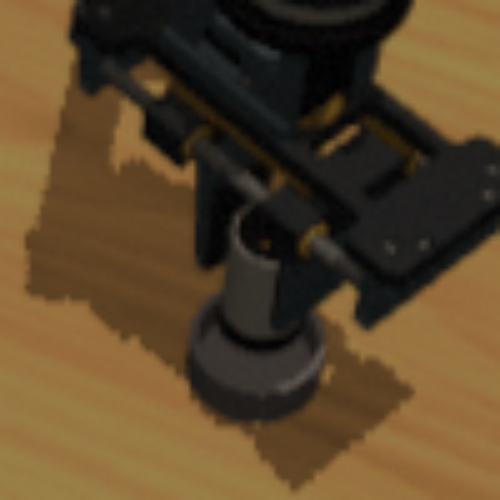

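The foot (258,325) lies over the mouth (257,333). Lowering.

```bash
python3 -m pendant '[{"delta_pos":[0,1,0],"twist":[0,0,0],"grip":20},{"delta_pos":[0,2,0],"twist":[0,0,0],"grip":20},{"delta_pos":[0,2.6,0],"twist":[0,0,0],"grip":20},{"delta_pos":[0,2.6,0],"twist":[0,0,0],"grip":20},{"delta_pos":[0,2.6,0],"twist":[0,0,0],"grip":20}]'; python3 -m pendant '[{"delta_pos":[0,0.1,0],"twist":[0,0,0],"grip":20},{"delta_pos":[0,0.2,0],"twist":[0,0,0],"grip":20},{"delta_pos":[0,0.3,0],"twist":[0,0,0],"grip":20},{"delta_pos":[0,0.4,0],"twist":[0,0,0],"grip":20},{"delta_pos":[0,0.4,0],"twist":[0,0,0],"grip":20}]'
```

```text
time_s: 12.15
ee_pos: [456.6, 96.7, 41.7]
ee_rot: [-90.0, 0.0, -22.0]
force: [0.1, -0.9, -1.0]
gripper_width: 35.4
time_s: 12.65
ee_pos: [456.6, 96.7, 37.9]
ee_rot: [-90.0, 0.0, -22.0]
force: [-0.9, -0.2, -0.3]
gripper_width: 35.6
```

```bash
python3 -m pendant '[{"delta_pos":[0,0.1,0],"twist":[0,0,0],"grip":20},{"delta_pos":[0,0.2,0],"twist":[0,0,0],"grip":20},{"delta_pos":[0,0.2,0],"twist":[0,0,0],"grip":20},{"delta_pos":[0,0.2,0],"twist":[0,0,0],"grip":20},{"delta_pos":[0,0.2,0],"twist":[0,0,0],"grip":20}]'; python3 -m pendant '[{"delta_pos":[0,0.1,0],"twist":[0,0,0],"grip":20},{"delta_pos":[0,0.2,0],"twist":[0,0,0],"grip":20},{"delta_pos":[0,0.2,0],"twist":[0,0,0],"grip":20},{"delta_pos":[0,0.2,0],"twist":[0,0,0],"grip":20},{"delta_pos":[0,0.2,0],"twist":[0,0,0],"grip":20}]'
```

```text
time_s: 13.15
ee_pos: [456.7, 96.7, 36.0]
ee_rot: [-90.0, -0.0, -22.0]
force: [0.3, -0.3, -0.9]
gripper_width: 35.5
time_s: 13.65
ee_pos: [457.4, 96.6, 35.4]
ee_rot: [-90.0, -0.1, -22.0]
force: [-1.5, -1.9, 12.1]
gripper_width: 35.6
```

Contact (12 N). Releasing.

```bash
python3 -m pendant '[{"delta_pos":[0,-0.1,0],"twist":[0,0,0],"grip":50},{"delta_pos":[0,-0.1,0],"twist":[0,0,0],"grip":70},{"delta_pos":[0,-0.1,0],"twist":[0,0,0],"grip":100},{"delta_pos":[0,-0.1,0],"twist":[0,0,0],"grip":100},{"delta_pos":[0,-0.1,0],"twist":[0,0,0],"grip":100}]';python3 -m pendant '[{"delta_pos":[0,0,0],"twist":[0,0,0],"grip":100},{"delta_pos":[0,-2,0],"twist":[0,0,0],"grip":100},{"delta_pos":[0,-5,0],"twist":[0,0,0],"grip":100},{"delta_pos":[0,-9,0],"twist":[0,0,0],"grip":100},{"delta_pos":[0,-11,0],"twist":[0,0,0],"grip":100}]'; python3 go.py 379.5 -267.3 140 -58.4
```

```text
time_s: 14.15
ee_pos: [456.6, 96.7, 34.7]
ee_rot: [-90.0, 0.0, -22.0]
force: [-0.7, -0.2, -0.1]
gripper_width: 72.1
time_s: 14.65
ee_pos: [458.0, 96.9, 147.8]
ee_rot: [-89.9, -0.2, -22.0]
force: [0.6, 1.2, 0.5]
gripper_width: 90.9
d_cm [  6.39   0.71 -36.71] twist [-0.2 36.4  0.2] t 14.65 pos [458.   96.9 147.8] rot [-89.9  -0.2 -22. ] F [0.6 1.2 0.5] w 90.9
```

```bash
python3 -m pendant '[{"delta_pos":[0.7,0,-4],"twist":[0,7,0],"grip":100},{"delta_pos":[1.4,0,-8],"twist":[0,14,0],"grip":100},{"delta_pos":[2.1,0,-12],"twist":[0,21,0],"grip":100},{"delta_pos":[2.8,0,-16],"twist":[0,28,0],"grip":100},{"delta_pos":[3.5,0,-20],"twist":[0,36.4,0],"grip":100}]'; python3 go.py 379.5 -267.3 120 -58.4
```

```text
time_s: 15.15
ee_pos: [413.4, -103.2, 145.0]
ee_rot: [-90.0, -0.0, -58.7]
force: [1.0, -0.7, 0.7]
gripper_width: 91.0
d_cm [ 12.27   2.5  -11.41] twist [-0.  -0.3  0. ] t 15.15 pos [ 413.4 -103.2  145. ] rot [-90.   -0.  -58.7] F [ 1.  -0.7  0.7] w 91.0
```

```bash
python3 -m pendant '[{"delta_pos":[3.5,1,-3.3],"twist":[0,0,0],"grip":100},{"delta_pos":[7,2,-6.6],"twist":[0,0,0],"grip":100},{"delta_pos":[10.5,2.5,-9.9],"twist":[0,0,0],"grip":100},{"delta_pos":[12,2.5,-11.3],"twist":[0,0,0],"grip":100},{"delta_pos":[12,2.5,-11.3],"twist":[0,0,0],"grip":100}]'
python3 - <<'E'
from h import *
for n in('scene','top'):
    p,d=imaging.grab_frame(n); np.save(f'pics/{n}9.npy',d); cv2.imwrite(f'pics/{n}9f.png',p[:,:,::-1]); uv=proj(n,np.array([379,-267,60])).astype(int); cv2.imwrite(f'pics/{n}9.png',cv2.resize(p[uv[1]-70:uv[1]+70,uv[0]-80:uv[0]+80,::-1],(400,350)))
a=cv2.imread('pics/scene9.png');b=cv2.imread('pics/top9.png');cv2.imwrite('pics/m9.png',np.hstack([a,b]))
E
python3 go.py 379.5 -267.3 22 -58.4
```

```text
time_s: 15.65
ee_pos: [380.0, -265.7, 119.6]
ee_rot: [-90.0, -0.0, -58.7]
force: [0.7, -0.2, -0.7]
gripper_width: 91.4
d_cm [ 0.34  9.77 -0.29] twist [-0.  -0.1 -0.1] t 15.75 pos [ 380.3 -262.9  119.7] rot [-90.    0.1 -58.5] F [-0.3 -0.1 -0.4] w 91.3
```

View pics/m9.png

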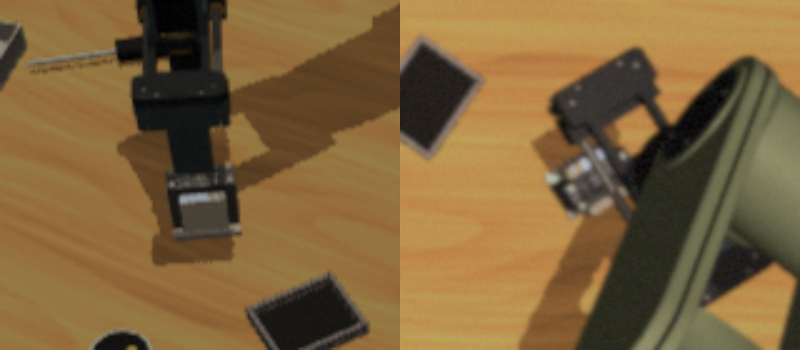

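View pics/scene9f.png

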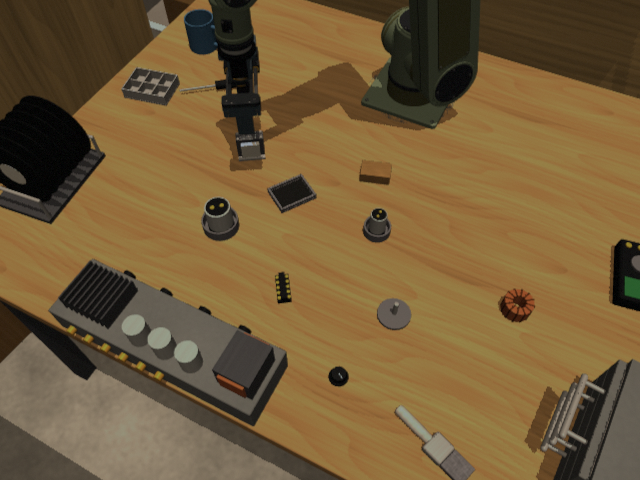

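Both cans stand upright in their cups, at (218,212) and (378,222). The finger is parallel to the coil face and over its middle, so I'll go down.

```bash
python3 -m pendant '[{"delta_pos":[0.3,2.5,-0.3],"twist":[0,0,0],"grip":100},{"delta_pos":[0.3,5,-0.3],"twist":[0,0,0],"grip":100},{"delta_pos":[0.3,8,-0.3],"twist":[0,0,0],"grip":100},{"delta_pos":[0.3,9.8,-0.3],"twist":[0,0,0],"grip":100},{"delta_pos":[0.3,9.8,-0.3],"twist":[0,0,0],"grip":100}]'; python3 go.py 379.5 -267.3 22 -58.4
python3 - <<'E'
from h import *
P=[]
for n in('scene','top'):
    p,d=imaging.grab_frame(n); uv=proj(n,np.array([379,-267,40])).astype(int); P.append(cv2.resize(p[uv[1]-40:uv[1]+40,uv[0]-40:uv[0]+40,::-1],(400,400)))
cv2.imwrite('pics/m10.png',np.hstack(P))
E
```

```text
time_s: 16.25
ee_pos: [378.3, -264.6, 20.1]
ee_rot: [-90.1, 0.3, -58.3]
force: [-0.7, 0.1, -0.7]
gripper_width: 91.2
d_cm [ 0.29 -0.19 -0.04] twist [ 0.1  0.1 -0.3] t 16.25 pos [ 378.3 -264.6   20.1] rot [-90.1   0.3 -58.3] F [-0.7  0.1 -0.7] w 91.2
```

View pics/m10.png

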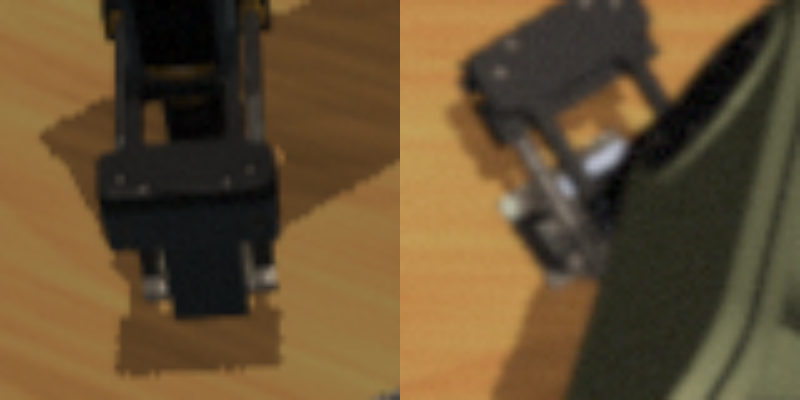

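The foot plate spans 145–278 px and the finger 168–248, so it is centred. Closing.

```bash
python3 -m pendant '[{"delta_pos":[0,0,0],"twist":[0,0,0],"grip":55},{"delta_pos":[0,0,0],"twist":[0,0,0],"grip":50},{"delta_pos":[0,0,0],"twist":[0,0,0],"grip":45},{"delta_pos":[0,0,0],"twist":[0,0,0],"grip":40},{"delta_pos":[0,0,0],"twist":[0,0,0],"grip":40}]' 30; python3 -m pendant '[{"delta_pos":[0,0,0],"twist":[0,0,0],"grip":30},{"delta_pos":[0,0,0],"twist":[0,0,0],"grip":30},{"delta_pos":[0,0,0],"twist":[0,0,0],"grip":30},{"delta_pos":[0,0,0],"twist":[0,0,0],"grip":30},{"delta_pos":[0,0,0],"twist":[0,0,0],"grip":30}]' 45; python3 go.py 379.5 -267.3 110
```

```text
time_s: 16.85
ee_pos: [379.6, -267.5, 22.2]
ee_rot: [-90.0, -0.0, -58.5]
force: [0.4, 0.3, 0.4]
gripper_width: 54.2
time_s: 17.35
ee_pos: [379.0, -267.3, 22.0]
ee_rot: [-90.0, 0.0, -58.4]
force: [-5.0, -0.9, 5.6]
gripper_width: 46.2
d_cm [ 0.02 -8.8   0.04] twist [0 0 0] t 17.35 pos [ 379.  -267.3   22. ] rot [-90.    0.  -58.4] F [-5.  -0.9  5.6] w 46.2
```

```bash
python3 -m pendant '[{"delta_pos":[0,-1,0],"twist":[0,0,0],"grip":30},{"delta_pos":[0,-3,0],"twist":[0,0,0],"grip":30},{"delta_pos":[0,-5,0],"twist":[0,0,0],"grip":30},{"delta_pos":[0,-7,0],"twist":[0,0,0],"grip":30},{"delta_pos":[0,-9,0],"twist":[0,0,0],"grip":30}]'; python3 go.py 448.8 -119 110 -34.7
```

```text
time_s: 17.85
ee_pos: [380.1, -267.1, 112.9]
ee_rot: [-89.9, -0.0, -58.5]
force: [0.2, -0.6, -3.0]
gripper_width: 45.6
d_cm [-9.03  0.3  13.59] twist [ -0.1 -23.8   0. ] t 17.85 pos [ 380.1 -267.1  112.9] rot [-89.9  -0.  -58.5] F [ 0.2 -0.6 -3. ] w 45.6
```

```bash
python3 -m pendant '[{"delta_pos":[-2.2,0,3.4],"twist":[0,-6,0],"grip":30},{"delta_pos":[-4.5,0,6.8],"twist":[0,-12,0],"grip":30},{"delta_pos":[-6.7,0,10.2],"twist":[0,-18,0],"grip":30},{"delta_pos":[-9,0,13.5],"twist":[0,-23.8,0],"grip":30},{"delta_pos":[-9,0,13.5],"twist":[0,-23.8,0],"grip":30}]'; python3 -m pendant '[{"delta_pos":[0,1,0],"twist":[0,0,0],"grip":30},{"delta_pos":[0,2.5,0],"twist":[0,0,0],"grip":30},{"delta_pos":[0,4,0],"twist":[0,0,0],"grip":30},{"delta_pos":[0,4,0],"twist":[0,0,0],"grip":30},{"delta_pos":[0,4,0],"twist":[0,0,0],"grip":30}]'; python3 go.py 448.8 -119 27 -34.7;  python3 - <<'E'
from h import *
P=[]
for n in('scene','top'):
    p,d=imaging.grab_frame(n); uv=proj(n,np.array([448,-119,40])).astype(int); P.append(cv2.resize(p[uv[1]-40:uv[1]+40,uv[0]-40:uv[0]+40,::-1],(400,400)))
cv2.imwrite('pics/m11.png',np.hstack(P))
E
```

```text
time_s: 18.35
ee_pos: [449.6, -116.0, 112.2]
ee_rot: [-89.8, -0.0, -34.3]
force: [-0.4, -0.3, -2.3]
gripper_width: 45.8
time_s: 18.85
ee_pos: [447.1, -120.7, 71.6]
ee_rot: [-90.0, 0.1, -34.8]
force: [-0.3, -0.1, -3.6]
gripper_width: 45.8
d_cm [0.05 4.46 0.24] twist [ 0.  -0.1 -0.1] t 18.85 pos [ 447.1 -120.7   71.6] rot [-90.    0.1 -34.8] F [-0.3 -0.1 -3.6] w 45.8
```

View pics/m11.png

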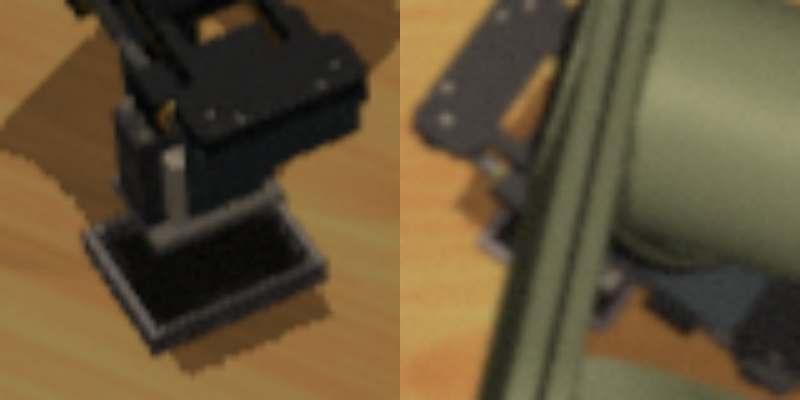

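The block's lower near edge (155,245)–(285,195) is parallel to the tray's near rim (150,330)–(325,270). Lowering to about 8 mm above the floor and checking.

```bash
python3 -m pendant '[{"delta_pos":[0,1,0.2],"twist":[0,0,0],"grip":30},{"delta_pos":[0,2,0.2],"twist":[0,0,0],"grip":30},{"delta_pos":[0,2.7,0.2],"twist":[0,0,0],"grip":30},{"delta_pos":[0,2.7,0.2],"twist":[0,0,0],"grip":30},{"delta_pos":[0,2.7,0.2],"twist":[0,0,0],"grip":30}]'; python3 go.py 448.8 -119 27 -34.7;  python3 - <<'E'
from h import *
p,d=imaging.grab_frame('scene'); uv=proj('scene',np.array([448,-119,30])).astype(int); cv2.imwrite('pics/s12.png',cv2.resize(p[uv[1]-30:uv[1]+30,uv[0]-30:uv[0]+30,::-1],(600,600),interpolation=2))
E
```

```text
time_s: 19.45
ee_pos: [448.5, -118.3, 44.6]
ee_rot: [-90.0, 0.0, -34.6]
force: [0.0, 1.1, -3.2]
gripper_width: 45.7
d_cm [ 0.06  1.76 -0.04] twist [ 0.   0.1 -0. ] t 19.45 pos [ 448.5 -118.3   44.6] rot [-90.    0.  -34.6] F [ 0.   1.1 -3.2] w 45.7
```

View pics/s12.png

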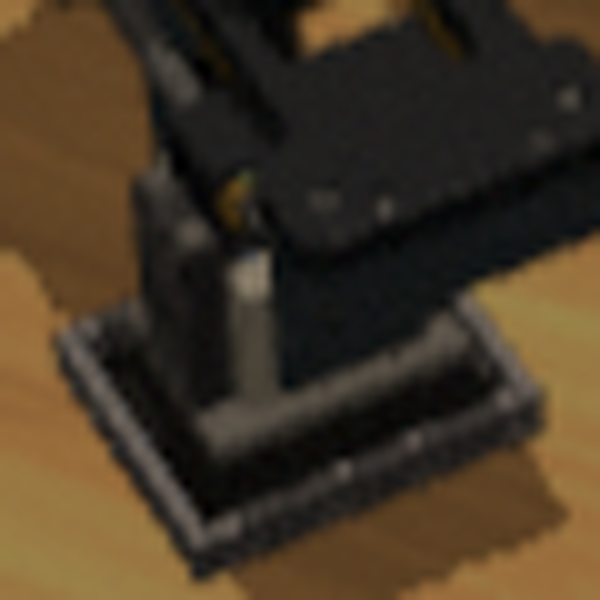

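The block is well centred between the tray walls, with gaps left and right of about 40 px each. Lowering to contact.

```bash
python3 -m pendant '[{"delta_pos":[0,0.7,0],"twist":[0,0,0],"grip":30},{"delta_pos":[0,1.4,0],"twist":[0,0,0],"grip":30},{"delta_pos":[0,1.5,0],"twist":[0,0,0],"grip":30},{"delta_pos":[0,1.5,0],"twist":[0,0,0],"grip":30},{"delta_pos":[0,1.5,0],"twist":[0,0,0],"grip":30}]'; python3 -m pendant '[{"delta_pos":[0,0.1,0],"twist":[0,0,0],"grip":30},{"delta_pos":[0,0.2,0],"twist":[0,0,0],"grip":30},{"delta_pos":[0,0.3,0],"twist":[0,0,0],"grip":30},{"delta_pos":[0,0.3,0],"twist":[0,0,0],"grip":30},{"delta_pos":[0,0.3,0],"twist":[0,0,0],"grip":30}]'
```

```text
time_s: 20.0
ee_pos: [448.7, -118.4, 29.9]
ee_rot: [-90.0, -0.0, -34.6]
force: [0.5, -0.0, -3.3]
gripper_width: 45.9
time_s: 20.5
ee_pos: [448.8, -118.4, 27.0]
ee_rot: [-90.0, -0.0, -34.6]
force: [-0.8, 0.8, -2.7]
gripper_width: 45.7
```

```bash
python3 -m pendant '[{"delta_pos":[0,0.1,0],"twist":[0,0,0],"grip":30},{"delta_pos":[0,0.1,0],"twist":[0,0,0],"grip":30},{"delta_pos":[0,0.1,0],"twist":[0,0,0],"grip":30},{"delta_pos":[0,0.1,0],"twist":[0,0,0],"grip":30},{"delta_pos":[0,0.1,0],"twist":[0,0,0],"grip":30}]'
```

```text
time_s: 21.0
ee_pos: [448.8, -118.4, 27.0]
ee_rot: [-90.0, -0.0, -34.6]
force: [-1.7, 0.5, 6.8]
gripper_width: 45.4
```

Contact. Releasing and rising.

```bash
python3 -m pendant '[{"delta_pos":[0,0,0],"twist":[0,0,0],"grip":60},{"delta_pos":[0,0,0],"twist":[0,0,0],"grip":75},{"delta_pos":[0,0,0],"twist":[0,0,0],"grip":100},{"delta_pos":[0,0,0],"twist":[0,0,0],"grip":100},{"delta_pos":[0,0,0],"twist":[0,0,0],"grip":100}]';python3 -m pendant '[{"delta_pos":[0,0,0],"twist":[0,0,0],"grip":100},{"delta_pos":[0,-2,0],"twist":[0,0,0],"grip":100},{"delta_pos":[0,-5,0],"twist":[0,0,0],"grip":100},{"delta_pos":[0,-9,0],"twist":[0,0,0],"grip":100},{"delta_pos":[0,-11,0],"twist":[0,0,0],"grip":100}]'; python3 go.py 507 420 130 -34.6
```

```text
time_s: 21.5
ee_pos: [448.6, -118.4, 25.8]
ee_rot: [-90.0, 0.0, -34.6]
force: [-0.4, 0.2, 0.5]
gripper_width: 83.0
time_s: 22.0
ee_pos: [450.0, -118.8, 138.8]
ee_rot: [-89.9, -0.2, -34.6]
force: [-0.1, 0.0, 0.1]
gripper_width: 91.4
d_cm [-25.94   0.84  47.56] twist [-0.1 -0.   0.2] t 22.0 pos [ 450.  -118.8  138.8] rot [-89.9  -0.2 -34.6] F [-0.1  0.   0.1] w 91.4
```

```bash
for i in 1 2; do python3 -m pendant '[{"delta_pos":[-2.1,0,3.8],"twist":[0,0,0],"grip":100},{"delta_pos":[-4.2,0,7.7],"twist":[0,0,0],"grip":100},{"delta_pos":[-6.3,0,11.5],"twist":[0,0,0],"grip":100},{"delta_pos":[-8.4,0,15.4],"twist":[0,0,0],"grip":100},{"delta_pos":[-10.5,0,19.2],"twist":[0,0,0],"grip":100}]';done; python3 go.py 507 420 100 -34.6;  python3 - <<'E'
from h import *
for n in('scene','top'):
    p,d=imaging.grab_frame(n);np.save(f'pics/{n}13.npy',d);cv2.imwrite(f'pics/{n}13.png',p[:,:,::-1])
E
```

```text
time_s: 22.5
ee_pos: [471.3, 101.0, 136.0]
ee_rot: [-90.0, -0.0, -34.7]
force: [0.7, -0.0, -0.4]
gripper_width: 91.1
time_s: 23.0
ee_pos: [494.0, 318.8, 135.8]
ee_rot: [-90.0, -0.0, -34.6]
force: [1.0, -0.4, 0.0]
gripper_width: 91.2
d_cm [-4.68  3.58  9.06] twist [ 0. -0.  0.] t 23.0 pos [494.  318.8 135.8] rot [-90.   -0.  -34.6] F [ 1.  -0.4  0. ] w 91.2
```

View pics/scene13.png

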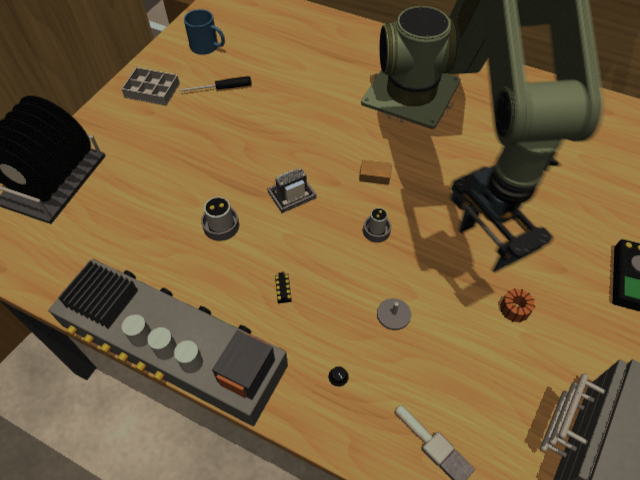

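The block sits flat in the tray at (292,187). The ring is at (518,305); moving over it.

```bash
python3 -m pendant '[{"delta_pos":[-2.1,1,4],"twist":[0,0,0],"grip":100},{"delta_pos":[-4.2,2.5,8.2],"twist":[0,0,0],"grip":100},{"delta_pos":[-4.3,3.5,8.2],"twist":[0,0,0],"grip":100},{"delta_pos":[-4.3,3.5,8.2],"twist":[0,0,0],"grip":100},{"delta_pos":[-4.3,3.5,8.2],"twist":[0,0,0],"grip":100}]'; python3 go.py 507 420 50 -34.6
python3 - <<'E'
from h import *
p,d=imaging.grab_frame('scene'); uv=proj('scene',np.array([507,420,50])).astype(int); cv2.imwrite('pics/s14.png',cv2.resize(p[uv[1]-50:uv[1]+50,uv[0]-50:uv[0]+50,::-1],(500,500),interpolation=2))
E
```

```text
time_s: 23.6
ee_pos: [505.1, 407.3, 100.8]
ee_rot: [-90.1, 0.0, -34.7]
force: [-0.5, 0.9, -0.2]
gripper_width: 91.1
d_cm [-0.57  5.07  1.16] twist [ 0.1 -0.1 -0. ] t 23.6 pos [505.1 407.3 100.8] rot [-90.1   0.  -34.7] F [-0.5  0.9 -0.2] w 91.1
```

View pics/s14.png

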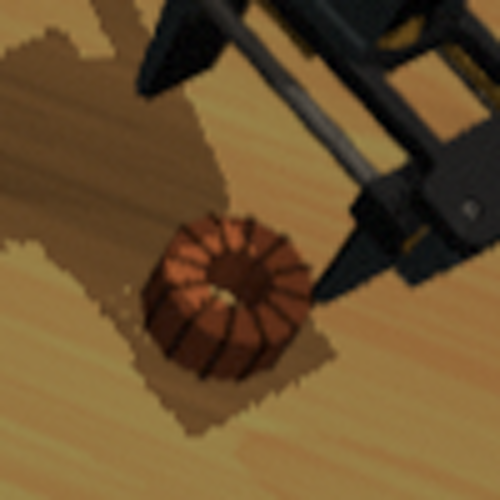

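Run:
```python
from h import *
from workcell import state
x=state()['ee_pos']; o=proj('scene',np.array([507,420,50])).astype(int)-50
for X in(x,[x[0],x[1],34],[507,420,34],[507,420,0]): print(X,(proj('scene',np.array(X))-o)*5)
R=np.radians(-34.7); z=np.array([-np.sin(R),np.cos(R),0])
for s in(45.5,-45.5): print((proj('scene',x+s*z)-o)*5)
```

```text
[505.54247612 407.3703744  101.45344294] [264.85407172 172.11988043]
[np.float64(505.5424761247119), np.float64(407.37037439981395), 34] [210.80352323 257.87978172]
[507, 420, 34] [241.4483994  273.64232687]
[507, 420, 0] [215.41100399 313.2998001 ]
[347.33179846 267.19141396]
[185.84458667  81.04616629]
```

The predicted TCP and ring pixels agree with the picture (ring hole seen at (238,277), predicted (241,274)). Correcting, then going down.

```bash
python3 -m pendant '[{"delta_pos":[-0.6,0,1.1],"twist":[0,0,0],"grip":100},{"delta_pos":[-0.6,1,1.1],"twist":[0,0,0],"grip":100},{"delta_pos":[-0.6,3,1.1],"twist":[0,0,0],"grip":100},{"delta_pos":[-0.6,5,1.1],"twist":[0,0,0],"grip":100},{"delta_pos":[-0.6,5,1.1],"twist":[0,0,0],"grip":100}]'; python3 go.py 507 420 6 -34.6
python3 - <<'E'
from h import *
p,d=imaging.grab_frame('scene'); uv=proj('scene',np.array([507,420,50])).astype(int); cv2.imwrite('pics/s15.png',cv2.resize(p[uv[1]-50:uv[1]+50,uv[0]-50:uv[0]+50,::-1],(500,500),interpolation=2))
E
```

```text
time_s: 24.15
ee_pos: [505.0, 419.6, 47.9]
ee_rot: [-90.3, 0.1, -34.7]
force: [-0.6, -0.5, -0.2]
gripper_width: 91.3
d_cm [0.15 4.19 0.17] twist [ 0.3 -0.1 -0.1] t 24.15 pos [505.  419.6  47.9] rot [-90.3   0.1 -34.7] F [-0.6 -0.5 -0.2] w 91.3
```

View pics/s15.png

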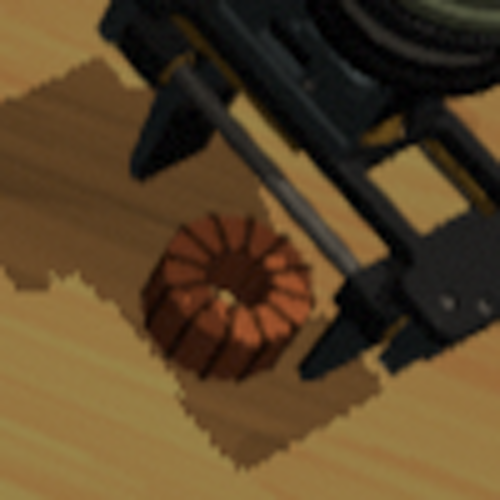

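The ring (230,290) sits between the two fingers, with tips at (145,175) and (310,375), and there is clearance. Descending to TCP z ≈ 7 and closing.

```bash
python3 -m pendant '[{"delta_pos":[0.1,1.5,0],"twist":[0,0,0],"grip":100},{"delta_pos":[0.1,3,0],"twist":[0,0,0],"grip":100},{"delta_pos":[0.1,4,0],"twist":[0,0,0],"grip":100},{"delta_pos":[0.1,4,0],"twist":[0,0,0],"grip":100},{"delta_pos":[0.1,4,0],"twist":[0,0,0],"grip":100}]'; python3 go.py 507 420 7 -34.6;python3 -m pendant '[{"delta_pos":[0,0,0],"twist":[0,0,0],"grip":65},{"delta_pos":[0,0,0],"twist":[0,0,0],"grip":60},{"delta_pos":[0,0,0],"twist":[0,0,0],"grip":50},{"delta_pos":[0,0,0],"twist":[0,0,0],"grip":50},{"delta_pos":[0,0,0],"twist":[0,0,0],"grip":50}]' 30;python3 -m pendant '[{"delta_pos":[0,0,0],"twist":[0,0,0],"grip":45},{"delta_pos":[0,0,0],"twist":[0,0,0],"grip":45},{"delta_pos":[0,0,0],"twist":[0,0,0],"grip":45},{"delta_pos":[0,0,0],"twist":[0,0,0],"grip":45},{"delta_pos":[0,0,0],"twist":[0,0,0],"grip":45}]' 40
```

```text
time_s: 24.7
ee_pos: [507.6, 420.7, 10.7]
ee_rot: [-90.0, 0.0, -34.6]
force: [0.1, 0.1, 0.9]
gripper_width: 91.3
d_cm [-0.    0.37 -0.09] twist [ 0. -0. -0.] t 24.7 pos [507.6 420.7  10.7] rot [-90.    0.  -34.6] F [0.1 0.1 0.9] w 91.3
time_s: 25.2
ee_pos: [507.5, 420.5, 11.3]
ee_rot: [-90.0, -0.0, -34.6]
force: [-0.5, -0.7, 1.6]
gripper_width: 58.5
time_s: 25.7
ee_pos: [507.5, 420.6, 11.2]
ee_rot: [-90.0, 0.0, -34.6]
force: [-1.5, -2.0, 4.9]
gripper_width: 57.9
```

```bash
python3 -m pendant '[{"delta_pos":[0,-1,0],"twist":[0,0,0],"grip":45},{"delta_pos":[0,-3,0],"twist":[0,0,0],"grip":45},{"delta_pos":[0,-5,0],"twist":[0,0,0],"grip":45},{"delta_pos":[0,-8,0],"twist":[0,0,0],"grip":45},{"delta_pos":[0,-10,0],"twist":[0,0,0],"grip":45}]'; python3 go.py 628 207.5 100 -34.6
```

```text
time_s: 26.2
ee_pos: [508.0, 421.3, 112.2]
ee_rot: [-89.9, -0.0, -34.7]
force: [-0.0, 1.4, -4.3]
gripper_width: 57.8
d_cm [ 22.03   1.21 -10.76] twist [-0.1 -0.1  0. ] t 26.2 pos [508.  421.3 112.2] rot [-89.9  -0.  -34.7] F [-0.   1.4 -4.3] w 57.8
```

```bash
python3 -m pendant '[{"delta_pos":[4,0,-2],"twist":[0,0,0],"grip":45},{"delta_pos":[8,0,-4],"twist":[0,0,0],"grip":45},{"delta_pos":[12,0,-6],"twist":[0,0,0],"grip":45},{"delta_pos":[16,0,-8],"twist":[0,0,0],"grip":45},{"delta_pos":[19,0,-9.3],"twist":[0,0,0],"grip":45}]';python3 -m pendant '[{"delta_pos":[1.5,0,-0.7],"twist":[0,0,0],"grip":45},{"delta_pos":[3,0.5,-1.4],"twist":[0,0,0],"grip":45},{"delta_pos":[3,1.2,-1.4],"twist":[0,0,0],"grip":45},{"delta_pos":[3,1.2,-1.4],"twist":[0,0,0],"grip":45},{"delta_pos":[3,1.2,-1.4],"twist":[0,0,0],"grip":45}]'; python3 go.py 628 207.5 72 -34.6
python3 - <<'E'
from h import *
p,d=imaging.grab_frame('scene'); uv=proj('scene',np.array([628,207,50])).astype(int); cv2.imwrite('pics/s16.png',cv2.resize(p[uv[1]-40:uv[1]+40,uv[0]-40:uv[0]+40,::-1],(600,600),interpolation=2))
E
```

```text
time_s: 26.7
ee_pos: [611.9, 233.6, 110.3]
ee_rot: [-90.0, -0.0, -34.7]
force: [1.1, 1.6, -4.4]
gripper_width: 58.0
time_s: 27.2
ee_pos: [626.7, 208.9, 98.3]
ee_rot: [-90.0, 0.1, -34.6]
force: [0.1, -0.4, -3.6]
gripper_width: 58.1
d_cm [ 0.19  2.63 -0.04] twist [ 0.   0.  -0.1] t 27.2 pos [626.7 208.9  98.3] rot [-90.    0.1 -34.6] F [ 0.1 -0.4 -3.6] w 58.1
```

View pics/s16.png

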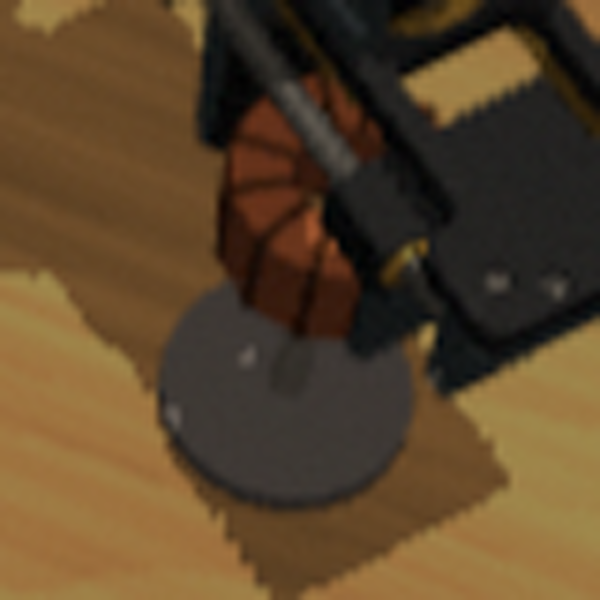

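Run:
```python
from h import *
from workcell import state
x=state()['ee_pos']; o=proj('scene',np.array([628,207,50])).astype(int)-40
im=cv2.imread('pics/s16.png'); a=np.linspace(0,2*np.pi,60)
def circ(c,r,col):
    P=np.stack([c[0]+r*np.cos(a),c[1]+r*np.sin(a),0*a+c[2]],-1); uv=((proj('scene',P)-o)*7.5).astype(np.int32); cv2.polylines(im,[uv],True,col,1)
circ(x-[0,0,11],29,(0,255,0)); circ(x+[0,0,23],29,(0,255,0)); circ([628,207.5,8],34,(255,255,0)); circ([628,207.5,48],5,(255,0,255)); circ([628,207.5,8],5,(255,0,255))
cv2.imwrite('pics/s17.png',im)
```

```text
(no output)
```

View pics/s17.png

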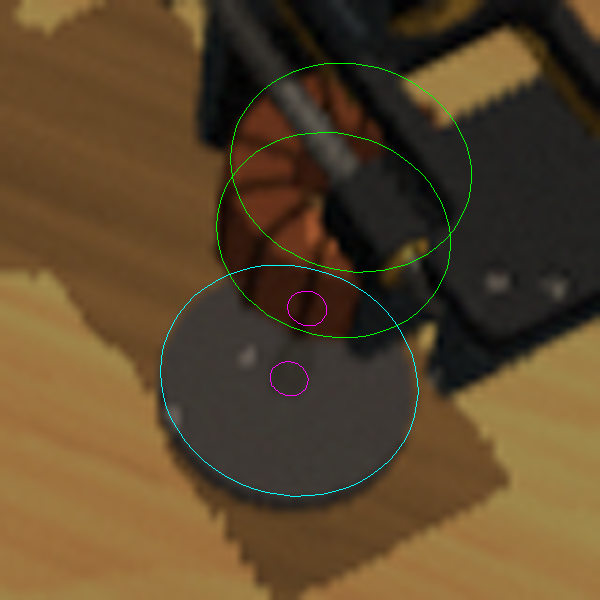

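The overlays match: the ring outline (left edge at x = 218, bottom at (340,338)) and the disc rim both agree to about 2 mm, against an 8 mm margin. Lowering over the post while watching force.

```bash
python3 -m pendant '[{"delta_pos":[0.1,1,0],"twist":[0,0,0],"grip":45},{"delta_pos":[0.1,2,0],"twist":[0,0,0],"grip":45},{"delta_pos":[0.1,3,0],"twist":[0,0,0],"grip":45},{"delta_pos":[0.1,4,0],"twist":[0,0,0],"grip":45},{"delta_pos":[0.1,4.5,0],"twist":[0,0,0],"grip":45}]'; python3 go.py 628 207.5 20 -34.6
python3 - <<'E'
from h import *
p,d=imaging.grab_frame('scene'); uv=proj('scene',np.array([628,207,50])).astype(int); cv2.imwrite('pics/s18.png',cv2.resize(p[uv[1]-40:uv[1]+40,uv[0]-40:uv[0]+40,::-1],(600,600),interpolation=2))
E
```

```text
time_s: 27.75
ee_pos: [627.7, 206.8, 52.1]
ee_rot: [-90.1, 0.1, -34.6]
force: [-0.7, 0.8, -4.7]
gripper_width: 57.8
d_cm [-0.01  3.21  0.08] twist [ 0.1 -0.  -0.1] t 27.75 pos [627.7 206.8  52.1] rot [-90.1   0.1 -34.6] F [-0.7  0.8 -4.7] w 57.8
```

View pics/s18.png

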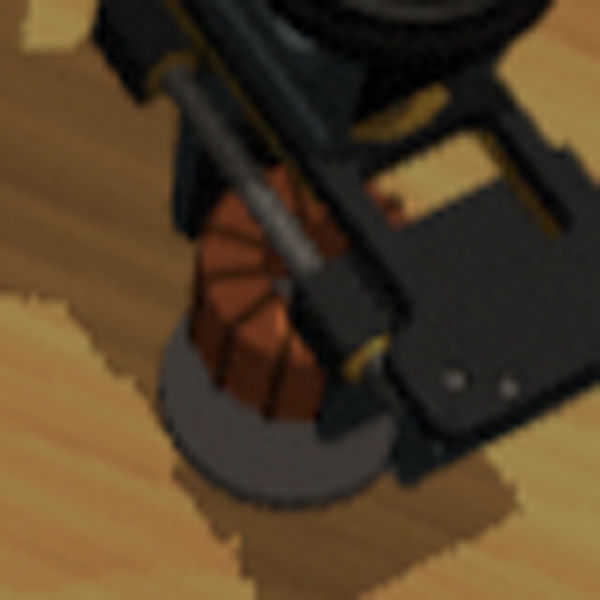

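The post tip is visible inside the hole at (283,285) and the force is unchanged. Lowering the rest.

```bash
python3 -m pendant '[{"delta_pos":[0,1,0],"twist":[0,0,0],"grip":45},{"delta_pos":[0,2,0],"twist":[0,0,0],"grip":45},{"delta_pos":[0,2.8,0],"twist":[0,0,0],"grip":45},{"delta_pos":[0,2.8,0],"twist":[0,0,0],"grip":45},{"delta_pos":[0,2.8,0],"twist":[0,0,0],"grip":45}]';python3 -m pendant '[{"delta_pos":[0,0.1,0],"twist":[0,0,0],"grip":45},{"delta_pos":[0,0.2,0],"twist":[0,0,0],"grip":45},{"delta_pos":[0,0.3,0],"twist":[0,0,0],"grip":45},{"delta_pos":[0,0.3,0],"twist":[0,0,0],"grip":45},{"delta_pos":[0,0.3,0],"twist":[0,0,0],"grip":45}]'
```

```text
time_s: 28.3
ee_pos: [628.5, 207.0, 25.7]
ee_rot: [-90.0, 0.0, -34.6]
force: [1.0, 0.2, -4.0]
gripper_width: 57.9
time_s: 28.8
ee_pos: [628.6, 207.0, 23.0]
ee_rot: [-90.0, -0.0, -34.7]
force: [-0.5, -0.8, -4.5]
gripper_width: 58.1
```

```bash
python3 -m pendant '[{"delta_pos":[0,0.1,0],"twist":[0,0,0],"grip":45},{"delta_pos":[0,0.2,0],"twist":[0,0,0],"grip":45},{"delta_pos":[0,0.3,0],"twist":[0,0,0],"grip":45},{"delta_pos":[0,0.3,0],"twist":[0,0,0],"grip":45},{"delta_pos":[0,0.3,0],"twist":[0,0,0],"grip":45}]';python3 -m pendant '[{"delta_pos":[0,0.1,0],"twist":[0,0,0],"grip":45},{"delta_pos":[0,0.1,0],"twist":[0,0,0],"grip":45},{"delta_pos":[0,0.1,0],"twist":[0,0,0],"grip":45},{"delta_pos":[0,0.1,0],"twist":[0,0,0],"grip":45},{"delta_pos":[0,0.1,0],"twist":[0,0,0],"grip":45}]'
```

```text
time_s: 29.3
ee_pos: [628.6, 207.1, 19.9]
ee_rot: [-90.0, 0.0, -34.6]
force: [0.2, -0.1, -4.5]
gripper_width: 57.8
time_s: 29.8
ee_pos: [628.7, 207.1, 19.3]
ee_rot: [-90.0, -0.0, -34.7]
force: [-0.4, -0.4, -0.9]
gripper_width: 58.1
```

```bash
python3 -m pendant '[{"delta_pos":[0,0.1,0],"twist":[0,0,0],"grip":45},{"delta_pos":[0,0.1,0],"twist":[0,0,0],"grip":45},{"delta_pos":[0,0.1,0],"twist":[0,0,0],"grip":45},{"delta_pos":[0,0.1,0],"twist":[0,0,0],"grip":45},{"delta_pos":[0,0.1,0],"twist":[0,0,0],"grip":45}]'; python3 -m pendant '[{"delta_pos":[0,0,0],"twist":[0,0,0],"grip":72},{"delta_pos":[0,0,0],"twist":[0,0,0],"grip":85},{"delta_pos":[0,0,0],"twist":[0,0,0],"grip":100},{"delta_pos":[0,0,0],"twist":[0,0,0],"grip":100},{"delta_pos":[0,0,0],"twist":[0,0,0],"grip":100}]';python3 -m pendant '[{"delta_pos":[0,0,0],"twist":[0,0,0],"grip":100},{"delta_pos":[0,-2,0],"twist":[0,0,0],"grip":100},{"delta_pos":[0,-5,0],"twist":[0,0,0],"grip":100},{"delta_pos":[0,-9,0],"twist":[0,0,0],"grip":100},{"delta_pos":[0,-13,0],"twist":[0,0,0],"grip":100}]'; python3 go.py 420 480 180 -34.6
```

```text
time_s: 30.3
ee_pos: [628.8, 207.1, 19.2]
ee_rot: [-90.0, -0.0, -34.6]
force: [-2.0, -0.7, 5.8]
gripper_width: 57.6
time_s: 30.8
ee_pos: [628.6, 207.0, 17.8]
ee_rot: [-90.0, 0.0, -34.6]
force: [0.1, -0.0, 0.0]
gripper_width: 90.6
time_s: 31.3
ee_pos: [628.2, 206.9, 148.9]
ee_rot: [-90.0, 0.0, -34.6]
force: [1.1, 0.7, 0.4]
gripper_width: 91.2
d_cm [-32.65  -3.1   10.63] twist [ 0. -0. -0.] t 31.3 pos [628.2 206.9 148.9] rot [-90.    0.  -34.6] F [1.1 0.7 0.4] w 91.2
```

Moving clear for a last look.

```bash
for i in 1 2; do python3 -m pendant '[{"delta_pos":[-3.2,-0.3,1],"twist":[0,0,0],"grip":100},{"delta_pos":[-6.4,-0.6,2],"twist":[0,0,0],"grip":100},{"delta_pos":[-9.6,-0.9,3],"twist":[0,0,0],"grip":100},{"delta_pos":[-12.8,-1.2,4],"twist":[0,0,0],"grip":100},{"delta_pos":[-16,-1.5,5],"twist":[0,0,0],"grip":100}]' | head -1; done; python3 -m pendant '[{"delta_pos":[0,0,0],"twist":[0,0,0],"grip":100},{"delta_pos":[0,0,0],"twist":[0,0,0],"grip":100},{"delta_pos":[0,0,0],"twist":[0,0,0],"grip":100},{"delta_pos":[0,0,0],"twist":[0,0,0],"grip":100},{"delta_pos":[0,0,0],"twist":[0,0,0],"grip":100}]';python3 - <<'E'
from h import *
exp={'lcan':(597.5,-216,72),'scan':(457,96.5,66),'block':(448.8,-119,65),'ring':(628,207.5,42),'term':(676.5,-16,22),'knob':(793.5,164.5,20)}
for n in('scene','top'):
    p,d=imaging.grab_frame(n);cv2.imwrite(f'pics/{n}20.png',p[:,:,::-1])
    P=cloud(n,d).reshape(-1,3)
    for k,(x,y,z) in exp.items():
        m=(np.hypot(P[:,0]-x,P[:,1]-y)<45)&(P[:,2]>z-5); 
        if k=='ring': m&=(P[:,2]<47)
        Q=P[m]; r=cv2.minAreaRect(Q[:,:2].astype(np.float32)) if len(Q)>4 else None
        print(n,k,len(Q),'z',np.round(np.percentile(Q[:,2],[20,50,80]),1) if len(Q) else 0, r and [np.round(a,1) for a in r])
E
```

```text
time_s: 31.8
time_s: 32.3
time_s: 32.8
ee_pos: [422.8, 470.4, 177.9]
ee_rot: [-90.0, -0.0, -34.7]
force: [-0.6, 0.6, 0.6]
gripper_width: 91.1
scene lcan 458 z [70.2 71.9 73.6] [array([ 599. , -217.3]), array([56.7, 54.1]), np.float64(77.2)]
scene scan 193 z [64.4 66.  67.3] [array([459.7,  95.6]), array([35.3, 35.4]), np.float64(44.6)]
scene block 294 z [62.9 64.5 65.9] [array([ 451.3, -118.4]), array([33.3, 65.1]), np.float64(55.3)]
scene ring 554 z [39.9 41.3 43.1] [array([630.1, 206.1]), array([58.4, 56.3]), np.float64(22.6)]
scene term 158 z [19.7 21.5 22.8] [array([679.4, -19.2]), array([61.4, 21.4]), np.float64(24.1)]
scene knob 186 z [17.8 19.  20.8] [array([794.9, 163.3]), array([28. , 27.1]), np.float64(47.2)]
top lcan 487 z [71.3 73.  74.4] [array([ 596.8, -213.6]), array([54.4, 54.9]), np.float64(65.4)]
top scan 209 z [65.6 67.1 68.7] [array([457.2,  98.4]), array([33.1, 33. ]), np.float64(3.1)]
top block 360 z [63.6 65.4 67.1] [array([ 449. , -117.3]), array([35.4, 65.8]), np.float64(64.0)]
top ring 409 z [40.7 42.5 44.2] [array([628.2, 208.8]), array([57.6, 57. ]), np.float64(47.6)]
top term 145 z [20.  22.2 23.7] [array([676.4, -14.5]), array([60.1, 24.9]), np.float64(38.2)]
top knob 105 z [18.7 20.6 22.3] [array([792. , 165.9]), array([29.9, 24.9]), np.float64(6.4)]
```

View pics/scene20.png

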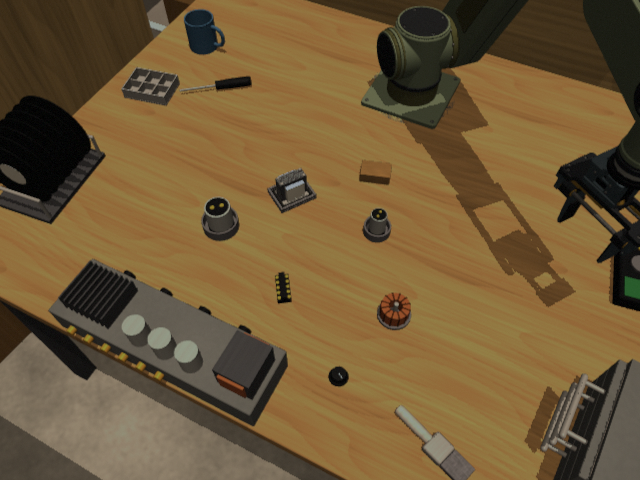

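View pics/top20.png

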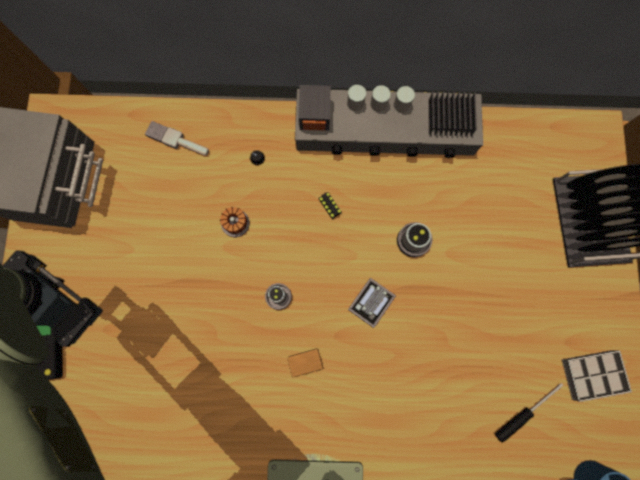

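All the tops are at the seated heights. The top camera gives the block's angle as 64° against 55° from the scene camera, so I'll check with a crop.

Run:
```python
import cv2,numpy as np
a=cv2.imread('pics/top20.png')[275:330,345:400];b=cv2.imread('pics/scene20.png')[160:215,265:320]
cv2.imwrite('pics/m20.png',np.hstack([cv2.resize(x,(400,400),interpolation=2) for x in(a,b)]))
```

```text
(no output)
```

View pics/m20.png

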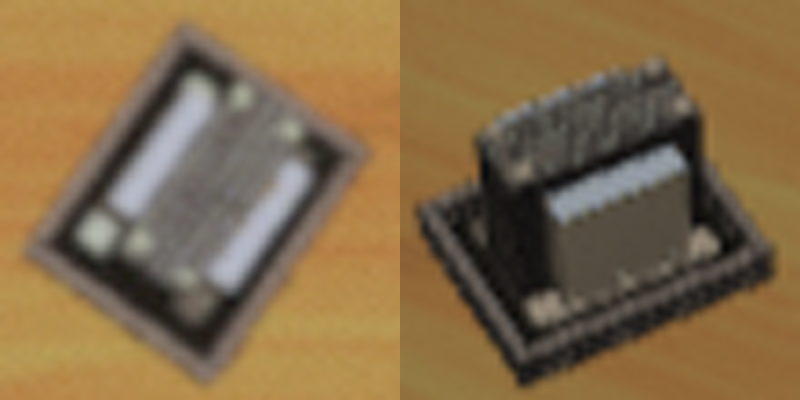

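The crop shows the block lengthwise, flat, and inside the tray walls, so the 64° was rectangle-fit noise. Handing in.

```bash
python3 -c "
from workcell import job; print(job.job_done())"
```

```text
the job is handed in; nothing more can be done
None
```

All four parts are in their nests, placed in the order asked: large can, small can, block transformer, ring transformer. Each was lowered until the force showed contact before I released it. The job was handed in after about 33 s, with the gripper open and well clear.

**Last checks:**

| Part | Top height measured (mm) | Height if seated (mm) |
|---|---|---|
| Large can | 72–73 | 72 |
| Small can | 66–67 | 66 |
| Block transformer | 64.5–65.4 | 65 |
| Ring transformer | 41–42.5 | 42 |

- **Position:** each part's centre is within about 3 mm of its nest's centre. The pictures show both cans upright, the block lengthwise inside the tray walls and the post up through the ring.
- **Terminal block and knob:** the knob reads within about 1 mm of where it was. The terminal block reads unmoved from the top camera. The scene camera's fit put it about 3 mm and 10° off, which I take as fit noise since the arm never came near it.
- **Disagreement:** the top camera's fit put the block about 9° off the scene camera's. An enlarged view showed it lying parallel to the tray, so I took that as fit noise too.
- **Small can grip:** I started lifting just as the fingers closed, so it was held about 1–2 mm lower than planned. It still seated normally, with a contact force of 12 N, the largest reading I saw in the job.

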